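Fetch the lunch box from behind the cat and the lantern

ROBOT

A 6-joint arm with a two-finger parallel gripper is mounted at the origin on the work surface. World frame = base frame: x ahead of the robot, y to its left, z up, the work surface at z = 0. Lengths are in mm, angles in rad, forces in N, time in s.
With the tool pointing down it reaches from about 400 to 925 mm from the base axis. Payload 12.5 kg.
Tool frame: the origin (TCP) lies at the very end of the fingers, on their centre line; the grasp point (between the pads) lies 19 mm behind it; z points along the fingers, y is the line along which they close (so a half turn about z gives the same grasp; the last joint's range is limited). The gripper opens to 95 mm and grips with 3 to 60 N. Pads are 20 mm wide; open, the fingers measure 119 mm over their backs; the gripper's body (75 mm by 180 mm) begins 59 mm behind the grasp point.
Start: joints at [-1.326, 0.491, 1.559, -0, 1.092, -0.106], TCP at [214.804, -586.946, 214.661] pointing down, gripper open.
Joint ranges: [-3.1, 3.1], [-0.84, 2.19], [0.05, 2.79], [-1.13, 4.28], [0.06, 2.93], [-2.69, 2.69]. Speed limits (rad/s): [2.22, 2.22, 2.79, 3.14, 3.14, 3.14].

INTERFACE

Orientations are given as [roll, pitch, yaw] about the fixed x, y, z axes, in that order (R = Rz(yaw) Ry(pitch) Rx(roll)).
In Python, from cell import * gives the robot as it stands.
- The arm moves only by the tool step_arm, never from a script. Its argument "plan" is a list of rows, each an object of numbers: "x", "y", "z": the shift along the tool's x, y, z in units of 25 mm (1.0 is 25 mm); "rx", "ry", "rz": the turn, a rotation vector about the tool's x, y, z in units of 0.1 rad (1.0 is 0.1 rad). In form: [{"x": .., "y": .., "z": .., "rx": .., "ry": .., "rz": ..}, ...]. A call has exactly 10 rows; each row shifts and turns the commanded pose from where the row before left it, along the tool's axes as they then stand; what a row does not reach is not made up. A row lasts 1/12 s, in which the tool goes at most 41.7 mm and 7.16 degrees, less where a joint would pass 70% of its speed; a pose out of reach is approached as far as the arm can. A call with a number of a shift or a turn outside -1 to 1 is refused whole. A call with a gripper value outside its range is refused whole. "jaw" is the closure, from -1 (fully open) to 1 (shut), so that 0 is half open, set as the call begins (left out, the last holds). The fingers move at their own pace and stop on an object; the grip force is fixed at half the most. Time passes only in rows, so rows that do not move let the fingers close, or fill a call up. It gives the time, the measured TCP pose, the force, the opening and the grip force at its end, in the units of the state.
- state(): the state, without advancing time (a new reading comes with each control period).
- read_camera(name): name is "scene" or "top"; returns a dict with "image" (420x560x3 uint8, red, green, blue), "depth" (420x560 float32, mm along the optical axis (not along the pixel's ray), 0 where there is no reading), "vfov" (degrees; the focal length in pixels is half the picture's height over the tangent of half this angle, whatever the lens; pixels are square), "cx", "cy" (the principal point, pixels), "R" (3x3) and "t" (3): a world point X has camera coordinates R X + t. Camera axes: x right, y down, z forward; pixel columns grow to the right and rows downward; lengths in mm; the calibration is good to about 2 mm. A picture is of the moment at which its call begins.
- job_done(): hands the job in; it is judged then, once.
The state is a dict: "t": time; "joints": joint angles; "qvel": joint speeds; "tau": joint torques, N m; "eef_pos": TCP position; "tcp_rot": TCP orientation; "ft_force": force on the tool from outside, world axes, zero at the start; "moment": the same for the moment, N m; "opening": opening from 0.0 (shut) to 1.0 (fully open); "grip_force": force on a finger pad.
Only numpy, scipy, OpenCV 4.12 (cv2) and the standard library are available. Lean on these libraries where they do the work, as an engineer would, in place of code of your own. Each camera call takes 0.05 s, during which the arm holds its last target. There are 200 camera calls.

TASK

I am about to leave and my blue lunch box is shut in behind the white china cat and the yellow lantern: first stand the cat and the lantern out of the way on the rectangular cork mat, then lay the lunch box flat on the floor of the wooden tray, and only after that put the cat back in the middle of its round red coaster and the lantern back in the middle of its round white charging pad. Both must end upright; set everything down gently, never dropping or tipping it over, and let go. Leave the shoehorn, the polish tin and the glasses case where they are.

Things in the scene. Friction and masses are not known exactly. Their poses are not given: they have to be found in the camera images.
- cat: white glazed china cat figurine, sitting upright, 138 mm high, about 0.28 kg, loose. Origin at the centre of its round underside (foot 64 mm across, belly 67 mm at most), z up, face to -x. Above the waist at 82 mm the round head is 51 mm across with upright sides from 96 to 112 mm above the origin (the place to grip it, from any side); the ears on top end at 138 mm. It starts on the coaster.
- lantern: yellow battery lantern, a stack of upright cylinders 135 mm high, about 0.30 kg, loose. Origin at the centre of its underside, z up. Yellow foot 64 mm across up to 24 mm, whitish shade 50 mm across up to 92 mm, yellow cap 54 mm across from 92 to 132 mm above the origin (the place to grip it, from any side). It starts on the charging pad.
- lunchbox: blue plastic lunch box, closed tight, lying flat: 60 mm (its x) by 158 mm (its y, the long way) by 56 mm high, flush sides, about 0.38 kg, loose. Origin at the centre of its underside, z up. It starts on a 3 mm dark rubber runner behind the cat and the lantern (they are on its -x side, about 12 mm off and side by side, so that no finger gets down there before they are cleared); grip it across its 60 mm.
- coaster: round red felt coaster, stiff, 80 mm across, 4 mm thick, fixed on the runner: the cat's place. Origin at the centre of its underside (3 mm above the bench), so its top is 4 mm above the origin. It lies beside the charging pad, 82 mm centre to centre; which of them is on the left varies.
- charger: round white charging pad with grey centre, 80 mm across, 10 mm thick, flat top, fixed on the runner: the lantern's place. Origin at the centre of its underside (3 mm above the bench), so its top is 10 mm above the origin.
- mat: rectangular cork mat, the side area: 230 mm (its x) by 130 mm (its y) by 4 mm thick, fixed on the bench to the left or right. Origin at the centre of its underside, top 4 mm above it. Empty at the start; the cat and the lantern fit side by side along its x.
- tray: shallow open tray of light wood, 240 mm (its x) by 170 mm (its y) by 45 mm high outside, walls and floor 6 mm thick, fixed on the bench on the side opposite to the mat. Origin at the centre of its underside, inner floor 6 mm above it. Empty; the lunch box fits flat only with its long way along the tray's x.
- shoehorn: green plastic shoehorn, 195 by 40 mm, 10 mm high, loose, lying in front near the robot: not to be moved. Origin about the middle of its underside, x along it.
- tin: flat round shoe polish tin with red lid, 74 mm across, 24 mm high, loose, behind: not to be moved. Origin at the centre of its underside.
- glasses_case: brown glasses case, 158 mm (its x) by 58 mm by 40 mm high, loose, behind: not to be moved. Origin at the centre of its underside.
Mind the look-alikes: they are no part of the job. There is more than one size of the lunchbox; the job needs the smallest.

How it is judged (in metres and radians):
On the way, in this order (a step that is already met when the one before it is completed fails the run):
1. the cat and the lantern both stand upright, released and at rest on the cork mat, while the lunch box is still where it was (within 30 mm) (x of cat in the frame of mat between -0.1 and 0.1 m and y of cat in the frame of mat between -0.05 and 0.05 m and z of cat in the frame of mat between 0.0015 and 0.009 m and angle between each of cat, lantern's own z axis and vertical below 0.1 rad and linear speed of each of cat, lantern below 0.03 m/s and angular speed of each of cat, lantern below 0.3 rad/s and contact force between each of cat, lantern and the fingers below 0.1 N and x of lantern in the frame of mat between -0.1 and 0.1 m and y of lantern in the frame of mat between -0.05 and 0.05 m and z of lantern in the frame of mat between 0.0015 and 0.009 m and distance of lunchbox from where it was at the start of the episode below 0.03 m), for 0.2 s.
2. the lunch box lies flat on the tray's floor, released and at rest, while the cat and the lantern still stand on the cork mat (x of lunchbox in the frame of tray between -0.06 and 0.06 m and y of lunchbox in the frame of tray between -0.06 and 0.06 m and z of lunchbox in the frame of tray between 0.001 and 0.012 m and angle between lunchbox's own z axis and vertical below 0.06 rad and linear speed of each of lunchbox, cat, lantern below 0.03 m/s and angular speed of each of lunchbox, cat, lantern below 0.3 rad/s and contact force between each of lunchbox, cat, lantern and the fingers below 0.1 N and x of cat in the frame of mat between -0.1 and 0.1 m and y of cat in the frame of mat between -0.05 and 0.05 m and z of cat in the frame of mat between 0.0015 and 0.009 m and angle between each of cat, lantern's own z axis and vertical below 0.1 rad and x of lantern in the frame of mat between -0.1 and 0.1 m and y of lantern in the frame of mat between -0.05 and 0.05 m and z of lantern in the frame of mat between 0.0015 and 0.009 m), for 0.2 s.
At the end, for the whole second after the job is handed in: The cat stands upright on the coaster and the lantern upright on the charging pad, each within 12 mm of its middle, and the lunch box lies flat on the floor inside the tray; all three are released and at rest (horizontal distance between cat and coaster below 0.012 m and z of cat in the frame of coaster between 0.0015 and 0.009 m and angle between each of cat, lantern's own z axis and vertical below 0.1 rad and linear speed of each of cat, lantern, lunchbox below 0.03 m/s and angular speed of each of cat, lantern, lunchbox below 0.3 rad/s and contact force between each of cat, lantern, lunchbox and the fingers below 0.1 N and horizontal distance between lantern and charger below 0.012 m and z of lantern in the frame of charger between 0.0075 and 0.015 m and x of lunchbox in the frame of tray between -0.06 and 0.06 m and y of lunchbox in the frame of tray between -0.06 and 0.06 m and z of lunchbox in the frame of tray between 0.001 and 0.012 m and angle between lunchbox's own z axis and vertical below 0.06 rad); the robot touches nothing.
It fails at once if the cat, the lantern or the lunch box is dropped or knocked flying (it moves faster than 0.45 m/s untouched by the fingers: a fall of about 10 mm) ((contact force between cat and the fingers below 0.02 N and linear speed of cat above 0.45 m/s) or (contact force between lantern and the fingers below 0.02 N and linear speed of lantern above 0.45 m/s) or (contact force between lunchbox and the fingers below 0.02 N and linear speed of lunchbox above 0.45 m/s)).
It fails at once if the cat, the lantern or the lunch box is tipped by more than 35 degrees (angle between any of cat, lantern, lunchbox's own z axis and vertical above 0.61 rad).
It fails at once if the shoehorn, the polish tin or the glasses case is shifted by more than 30 mm (distance of any of shoehorn, tin, glasses_case from where it was at the start of the episode above 0.03 m).
It also fails if it takes over 128 s, if anything falls off the work surface, if the arm or the gripper's body presses on something with over 40 N, if the wrist force passes 120 N, or if a joint passes its speed limit or range.

## Working session

There is one attempt and no reset: what is moved stays moved. The work goes in short steps, Python scripts to look and compute and a tool call to move; the robot and the scene stay as the last step left them, time stands still between calls to the robot, and variables do not carry over. Pictures are saved under pics/ and viewed, at most 14 in all, crops included, and the job is handed in when it is done.

Besides the shell and the picture viewer there is one more tool, called after ">>>" as name([rows], argument=value, ...), one row to a line, values as JSON. step_arm: Moves the arm, as the interface text tells. Shifts and turns lie within -1 to 1; 1 stands for 25 mm of shift or 0.1 rad of turn. Its arguments: {"type":"object","properties":{"plan":{"type":"array","items":{"type":"object","properties":{"x":{"type":"number"},"y":{"type":"number"},"z":{"type":"number"},"rx":{"type":"number"},"ry":{"type":"number"},"rz":{"type":"number"}}}},"jaw":{"type":"number"}},"required":["plan"]}

```bash
ls; mkdir -p pics; cat > h.py <<'E'
from cell import *
import numpy as np, cv2
def shot(n):
    c=read_camera(n); c['f']=c['image'].shape[0]/2/np.tan(np.radians(c['vfov'])/2); return c
def world(c,d=None):
    d=c['depth'] if d is None else d
    v,u=np.mgrid[:d.shape[0],:d.shape[1]]
    p=np.stack([(u-c['cx'])/c['f']*d,(v-c['cy'])/c['f']*d,d],-1)
    return (p-c['t'])@c['R']   # R^T (p-t)
def save(c,fn,crop=None,s=1):
    im=c['image'][:,:,::-1]
    if crop: a,b,e,g=crop; im=im[b:g,a:e]
    cv2.imwrite('pics/'+fn,cv2.resize(im,None,fx=s,fy=s,interpolation=cv2.INTER_CUBIC))
E
python3 - <<'E'
from h import *
for n in('top','scene'):
    c=shot(n); save(c,n+'0.png',s=1.4); print(n,c['f'],c['cx'],c['cy'],(-c['R'].T@c['t']).round(),c['R'].round(2).tolist())
    np.savez(n+'0.npz',**c,w=world(c))
print(state())
E
```

```text
pics
top 401.67153087183544 283.6503424307537 207.79484977830242 [418.   6. 994.] [[0.01, -1.0, -0.02], [-1.0, -0.01, -0.07], [0.07, 0.02, -1.0]]
scene 446.34265218658135 268.9799355009499 205.03750285670398 [1279.  467.  694.] [[-0.5, 0.87, 0.0], [0.5, 0.29, -0.82], [-0.71, -0.4, -0.58]]
{'t': 0.1, 'joints': array([-1.32564090e+00,  4.91472236e-01,  1.55939067e+00, -2.59229652e-06,
        1.09170317e+00, -1.05589878e-01]), 'qvel': array([ 0.00098668, -0.00125234, -0.00078732, -0.00014635,  0.00258921,
        0.00052395]), 'tau': array([ 3.33039141e-03, -6.13623691e+01, -2.58605361e+01,  6.94497395e-02,
        4.70244011e-02, -5.37467065e-05]), 'eef_pos': array([ 214.72230685, -586.72635   ,  214.13624277]), 'tcp_rot': array([-3.14062441e+00, -1.00305895e-04,  3.50746448e-01]), 'ft_force': array([ 0.11046303,  1.01714185, -0.14764917]), 'moment': array([-0.03668896, -0.04270182, -0.03452012]), 'grip_force': 0.0, 'opening': 1.003464164965645}
```

View pics/top0.png

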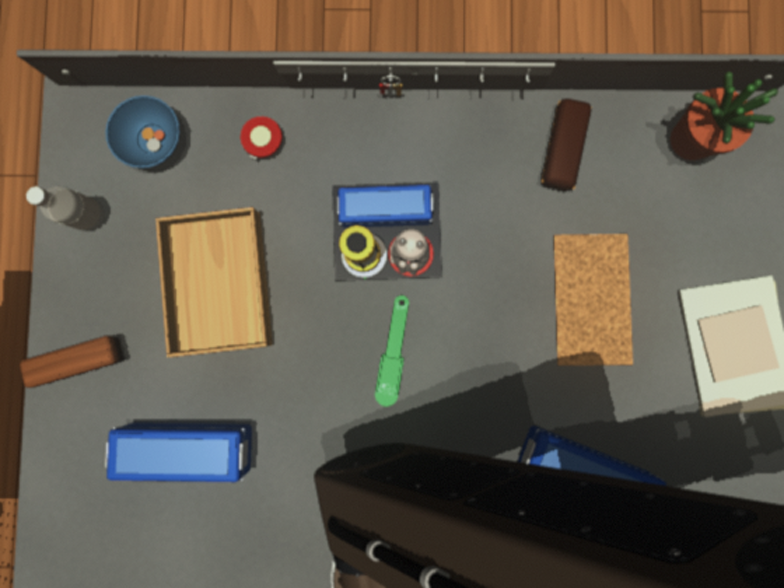

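View pics/scene0.png

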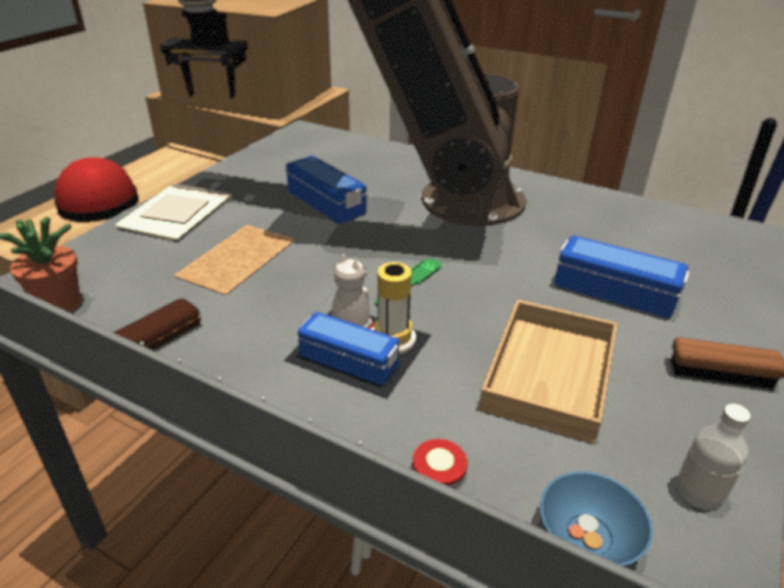

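The top view shows three blue boxes: on the runner at (385,204), front left at (178,455) and front right, partly hidden, at (590,460). The one behind the cat (411,250) and the lantern (357,243) is the target. The tray is at (213,282), the mat at (593,300) and the shoehorn at (393,350).

```bash
python3 - <<'E'
from h import *
T=dict(np.load('top0.npz')); w=T['w']; d=T['depth']; im=T['image'].astype(int)
save(T,'crop0.png',(220,115,330,215),6)
def reg(name,box,zr,col=None):
    a,b,e,g=[int(v/1.4) for v in box]
    m=np.zeros(d.shape,bool); m[b:g,a:e]=1; m&=(d>0)&(w[...,2]>zr[0])&(w[...,2]<zr[1])
    if col is not None: m&=col
    p=w[m]; r=cv2.minAreaRect(p[:,:2].astype(np.float32))
    print(name,m.sum(),'z',np.median(p[:,2]).round(1),'mean',p[:,:2].mean(0).round(1),'rect',np.round(r[0],1),np.round(r[1],1),round(r[2],1)); return p
R,G,B=im[...,0],im[...,1],im[...,2]
reg('box runner',(325,175,445,228),(50,75))
reg('box left',(95,415,260,490),(40,110))
reg('box right',(515,420,680,485),(40,110),B>R+40)
reg('tray rim',(140,195,285,370),(35,60))
reg('mat',(540,222,645,375),(-5,15),R>B+40)
reg('shoehorn',(365,285,420,415),(-5,40),G>R+40)
reg('lantern cap',(330,215,385,275),(125,160))
reg('cat head',(380,220,440,285),(95,120))
reg('cat top',(380,220,440,285),(125,160))
reg('charger',(330,215,387,282),(7,20),(R>150)&(abs(R-B)<40))
reg('coaster',(380,220,440,285),(3,14),(R>B+60))
reg('tin',(230,110,290,165),(15,40))
reg('case',(530,90,600,195),(20,60))
reg('runner',(325,175,450,288),(0,8),(R<60)&(B<60))
E
```

```text
box runner 1690 z 59.9 mean [634.   46.2] rect [635.4  46.2] [ 61.  159.5] 2.5
box left 3871 z 77.5 mean [218. 375.] rect [214.9 380.9] [ 83.5 223.5] 0.1
box right 243 z 77.5 mean [ 224.3 -225. ] rect [ 223.9 -285.1] [177.9  46.2] 82.7
tray rim 1128 z 44.8 mean [504.8 346. ] rect [500.6 342.1] [240.4 171.6] 7.2
mat 5017 z 4.4 mean [ 480.6 -319.7] rect [ 481.5 -320.6] [231.  134.5] 1.5
shoehorn 1007 z 7.8 mean [375.3  30.4] rect [385.7  28.8] [ 39.7 195.1] 81.3
lantern cap 517 z 146.5 mean [552.3  83.9] rect [553.5  84.6] [53.1 52.2] 34.4
cat head 42 z 115.4 mean [536.1   1.6] rect [544.7   1. ] [31.3 51.2] 7.4
cat top 336 z 131.4 mean [554.8   1.7] rect [555.1   1.8] [43.8 43.6] 0.5
charger 152 z 13.4 mean [530.3  78.8] rect [535.9  82.1] [42.4 76.9] 4.7
coaster 115 z 7.7 mean [542.7  -8.1] rect [5.49e+02 1.00e-01] [59.6 79.3] 5.3
tin 700 z 25.1 mean [759.4 268.7] rect [760.4 269.2] [71.6 72.7] 15.4
case 1553 z 39.5 mean [ 747.1 -265.6] rect [ 750.  -268.9] [ 59.8 156.3] 77.9
runner 3 z 3.8 mean [625.3 -37.2] rect [622.9 -37. ] [ 0.3 21. ] 83.4
```

View pics/crop0.png

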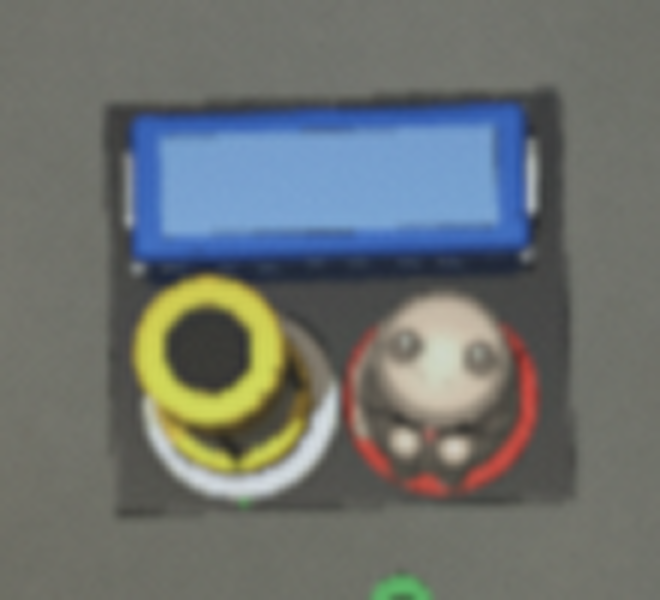

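Close crop (6x): this confirms the runner box, 61 x 159 mm with its top at 60 mm, is the smallest; the other two tops are at 77 mm. The lantern (left) and cat (right) stand on their pads. The cat is at about (555,2) mm and the lantern at (553,84). I'll start by turning the tool to yaw π/2 and heading over.

>>> step_arm([
  {"rz":-1},
  {"rz":-1},
  {"rz":-1},
  {"rz":-1},
  {"rz":-1},
  {"rz":-1},
  {"rz":-1},
  {"rz":-1},
  {"rz":-1},
  {"rz":-1},
], jaw=-1)

```text
schema error: expected keys x, y, z, rx, ry, rz
```

>>> step_arm([
  {"rz":-1},
  {"rz":-1},
  {"rz":-0.2},
  {"x":1,"y":0.58},
  {"x":1,"y":0.58},
  {"x":1,"y":0.58},
  {"x":1,"y":0.58},
  {"x":1,"y":0.58},
  {"x":1,"y":0.58},
  {"x":1,"y":0.58},
])

```text
schema error: expected keys x, y, z, rx, ry, rz
```

>>> step_arm([
  {"x":1,"y":0.58},
  {"x":1,"y":0.58},
  {"x":1,"y":0.58},
  {"x":1,"y":0.58},
  {"x":1,"y":0.58},
  {"x":1,"y":0.58},
  {"x":1,"y":0.58},
  {"x":1,"y":0.58},
  {"x":1,"y":0.58},
  {"x":1,"y":0.58},
])

```text
schema error: expected keys x, y, z, rx, ry, rz
```

>>> step_arm([
  {"x":0,"y":0,"z":0,"rx":0,"ry":0,"rz":-1},
  {"x":0,"y":0,"z":0,"rx":0,"ry":0,"rz":-1},
  {"x":0,"y":0,"z":0,"rx":0,"ry":0,"rz":-1},
  {"x":0,"y":0,"z":0,"rx":0,"ry":0,"rz":-1},
  {"x":0,"y":0,"z":0,"rx":0,"ry":0,"rz":-1},
  {"x":0,"y":0,"z":0,"rx":0,"ry":0,"rz":-1},
  {"x":0,"y":0,"z":0,"rx":0,"ry":0,"rz":-1},
  {"x":0,"y":0,"z":0,"rx":0,"ry":0,"rz":-1},
  {"x":0,"y":0,"z":0,"rx":0,"ry":0,"rz":-1},
  {"x":0,"y":0,"z":0,"rx":0,"ry":0,"rz":-1},
], jaw=-1)

```text
t: 0.93
eef_pos: [214.7, -586.8, 214.3]
tcp_rot: [-3.141, -0.001, 1.356]
ft_force: [0.4, 0.1, -0.4]
opening: 1.0
grip_force: 0.0
```

>>> step_arm([
  {"x":0,"y":0,"z":0,"rx":0,"ry":0,"rz":-1},
  {"x":0,"y":0,"z":0,"rx":0,"ry":0,"rz":-1},
  {"x":0,"y":0,"z":0,"rx":0,"ry":0,"rz":-0.2},
  {"x":1,"y":0.58,"z":0,"rx":0,"ry":0,"rz":0},
  {"x":1,"y":0.58,"z":0,"rx":0,"ry":0,"rz":0},
  {"x":1,"y":0.58,"z":0,"rx":0,"ry":0,"rz":0},
  {"x":1,"y":0.58,"z":0,"rx":0,"ry":0,"rz":0},
  {"x":1,"y":0.58,"z":0,"rx":0,"ry":0,"rz":0},
  {"x":1,"y":0.58,"z":0,"rx":0,"ry":0,"rz":0},
  {"x":1,"y":0.58,"z":0,"rx":0,"ry":0,"rz":0},
])

```text
t: 1.77
eef_pos: [316.7, -410.6, 214.5]
tcp_rot: [-3.142, -0.0, 1.568]
ft_force: [-1.0, 0.4, 1.0]
opening: 0.999
grip_force: 0.0
```

>>> step_arm([
  {"x":1,"y":0.58,"z":0,"rx":0,"ry":0,"rz":0},
  {"x":1,"y":0.58,"z":0,"rx":0,"ry":0,"rz":0},
  {"x":1,"y":0.58,"z":0,"rx":0,"ry":0,"rz":0},
  {"x":1,"y":0.58,"z":0,"rx":0,"ry":0,"rz":0},
  {"x":1,"y":0.58,"z":0,"rx":0,"ry":0,"rz":0},
  {"x":1,"y":0.58,"z":0,"rx":0,"ry":0,"rz":0},
  {"x":1,"y":0.58,"z":0,"rx":0,"ry":0,"rz":0},
  {"x":1,"y":0.58,"z":0,"rx":0,"ry":0,"rz":0},
  {"x":1,"y":0.58,"z":0,"rx":0,"ry":0,"rz":0},
  {"x":1,"y":0.58,"z":0,"rx":0,"ry":0,"rz":0},
])

```text
t: 2.6
eef_pos: [461.8, -160.6, 214.6]
tcp_rot: [-3.142, 0.0, 1.568]
ft_force: [0.4, 0.0, -0.9]
opening: 0.998
grip_force: 0.0
```

>>> step_arm([
  {"x":0.93,"y":0.535,"z":0,"rx":0,"ry":0,"rz":0},
  {"x":0.93,"y":0.535,"z":0,"rx":0,"ry":0,"rz":0},
  {"x":0.93,"y":0.535,"z":0,"rx":0,"ry":0,"rz":0},
  {"x":0.93,"y":0.535,"z":0,"rx":0,"ry":0,"rz":0},
  {"x":0.93,"y":0.535,"z":0,"rx":0,"ry":0,"rz":0},
  {"x":0.93,"y":0.535,"z":0,"rx":0,"ry":0,"rz":0},
  {"x":0.93,"y":0.535,"z":0,"rx":0,"ry":0,"rz":0},
  {"x":0,"y":0,"z":0.7,"rx":0,"ry":0,"rz":0},
  {"x":0,"y":0,"z":0.7,"rx":0,"ry":0,"rz":0},
  {"x":0,"y":0,"z":0.6,"rx":0,"ry":0,"rz":0},
])

```text
t: 3.43
eef_pos: [554.8, 1.5, 163.6]
tcp_rot: [-3.141, 0.0, 1.569]
ft_force: [0.6, 0.2, 0.4]
opening: 0.999
grip_force: 0.0
```

```bash
python3 - <<'E'
from h import *
c=shot('scene'); save(c,'s1.png',(180,100,340,240),4.9)
E
```

```text
(no output)
```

View pics/s1.png

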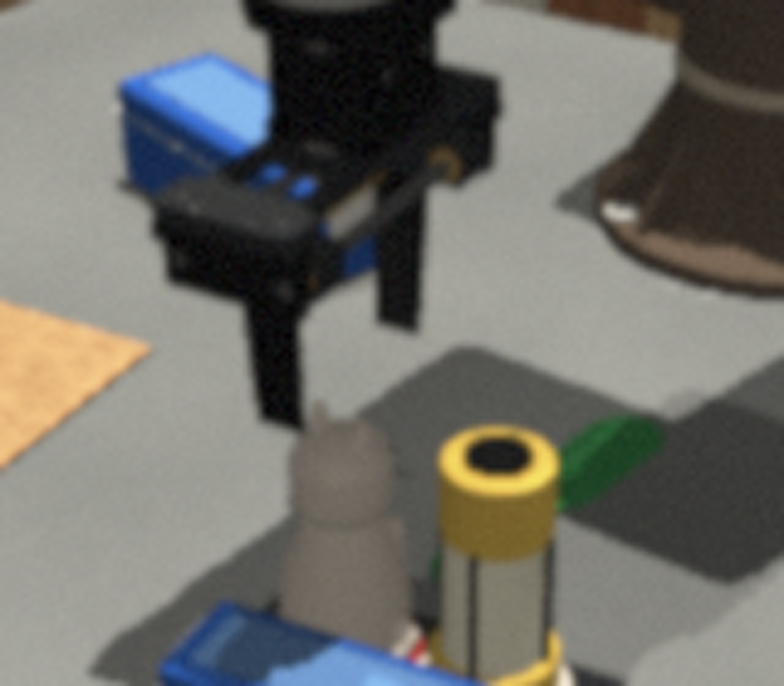

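The open fingers (tips at (285,420) and (400,325)) sit centred above the cat's head at (342,465), clear of the lantern. Descend and grip.

>>> step_arm([
  {"x":0,"y":0,"z":0.5,"rx":0,"ry":0,"rz":0},
  {"x":0,"y":0,"z":0.5,"rx":0,"ry":0,"rz":0},
  {"x":0,"y":0,"z":0.5,"rx":0,"ry":0,"rz":0},
  {"x":0,"y":0,"z":0.5,"rx":0,"ry":0,"rz":0},
  {"x":0,"y":0,"z":0.4,"rx":0,"ry":0,"rz":0},
  {"x":0,"y":0,"z":0.3,"rx":0,"ry":0,"rz":0},
  {"x":0,"y":0,"z":0.16,"rx":0,"ry":0,"rz":0},
  {"x":0,"y":0,"z":0,"rx":0,"ry":0,"rz":0},
  {"x":0,"y":0,"z":0,"rx":0,"ry":0,"rz":0},
  {"x":0,"y":0,"z":0,"rx":0,"ry":0,"rz":0},
])

```text
t: 4.32
eef_pos: [555.2, 0.8, 93.7]
tcp_rot: [3.141, 0.0, 1.571]
ft_force: [-0.1, -0.1, 0.6]
opening: 1.0
grip_force: 0.0
```

>>> step_arm([
  {"x":0,"y":0,"z":0,"rx":0,"ry":0,"rz":0},
  {"x":0,"y":0,"z":0,"rx":0,"ry":0,"rz":0},
  {"x":0,"y":0,"z":0,"rx":0,"ry":0,"rz":0},
  {"x":0,"y":0,"z":0,"rx":0,"ry":0,"rz":0},
  {"x":0,"y":0,"z":0,"rx":0,"ry":0,"rz":0},
  {"x":0,"y":0,"z":0,"rx":0,"ry":0,"rz":0},
  {"x":0,"y":0,"z":0,"rx":0,"ry":0,"rz":0},
  {"x":0,"y":0,"z":0,"rx":0,"ry":0,"rz":0},
  {"x":0,"y":0,"z":0,"rx":0,"ry":0,"rz":0},
  {"x":0,"y":0,"z":0,"rx":0,"ry":0,"rz":0},
], jaw=1)

```text
t: 5.15
eef_pos: [555.0, 0.8, 93.1]
tcp_rot: [3.141, 0.0, 1.571]
ft_force: [1.4, -0.1, 0.7]
opening: 0.525
grip_force: 30.0
```

>>> step_arm([
  {"x":0,"y":0,"z":-0.3,"rx":0,"ry":0,"rz":0},
  {"x":0,"y":0,"z":-0.5,"rx":0,"ry":0,"rz":0},
  {"x":0,"y":0,"z":-0.7,"rx":0,"ry":0,"rz":0},
  {"x":-0.3,"y":0,"z":-0.5,"rx":0,"ry":0,"rz":0},
  {"x":-0.6,"y":0,"z":0,"rx":0,"ry":0,"rz":0},
  {"x":-0.9,"y":0,"z":0,"rx":0,"ry":0,"rz":0},
  {"x":-0.9,"y":0,"z":0,"rx":0,"ry":0,"rz":0},
  {"x":-0.9,"y":0,"z":0,"rx":0,"ry":0,"rz":0},
  {"x":-0.9,"y":0,"z":0,"rx":0,"ry":0,"rz":0},
  {"x":-0.9,"y":0,"z":0,"rx":0,"ry":0,"rz":0},
])

```text
t: 5.98
eef_pos: [554.6, -135.2, 143.4]
tcp_rot: [-3.141, -0.0, 1.571]
ft_force: [-0.3, 0.6, -3.1]
opening: 0.529
grip_force: 30.0
```

>>> step_arm([
  {"x":-0.9,"y":-0.1,"z":0,"rx":0,"ry":0,"rz":0},
  {"x":-0.9,"y":-0.1,"z":0,"rx":0,"ry":0,"rz":0},
  {"x":-0.9,"y":-0.1,"z":0,"rx":0,"ry":0,"rz":0},
  {"x":-0.9,"y":-0.1,"z":0,"rx":0,"ry":0,"rz":0},
  {"x":-0.9,"y":-0.1,"z":0,"rx":0,"ry":0,"rz":0},
  {"x":-0.9,"y":-0.1,"z":0,"rx":0,"ry":0,"rz":0},
  {"x":-0.9,"y":-0.1,"z":0,"rx":0,"ry":0,"rz":0},
  {"x":-0.6,"y":-0.1,"z":0,"rx":0,"ry":0,"rz":0},
  {"x":-0.3,"y":0,"z":0,"rx":0,"ry":0,"rz":0},
  {"x":-0.2,"y":0,"z":0.2,"rx":0,"ry":0,"rz":0},
])

```text
t: 6.82
eef_pos: [535.0, -320.0, 138.8]
tcp_rot: [3.141, 0.001, 1.57]
ft_force: [-0.2, 0.5, -2.2]
opening: 0.524
grip_force: 30.0
```

>>> step_arm([
  {"x":0,"y":0,"z":0.4,"rx":0,"ry":0,"rz":0},
  {"x":0,"y":0,"z":0.4,"rx":0,"ry":0,"rz":0},
  {"x":0,"y":0,"z":0.4,"rx":0,"ry":0,"rz":0},
  {"x":0,"y":0,"z":0.3,"rx":0,"ry":0,"rz":0},
  {"x":0,"y":0,"z":0.2,"rx":0,"ry":0,"rz":0},
  {"x":0,"y":0,"z":0.1,"rx":0,"ry":0,"rz":0},
  {"x":0,"y":0,"z":0,"rx":0,"ry":0,"rz":0},
  {"x":0,"y":0,"z":0,"rx":0,"ry":0,"rz":0},
  {"x":0,"y":0,"z":0,"rx":0,"ry":0,"rz":0},
  {"x":0,"y":0,"z":0,"rx":0,"ry":0,"rz":0},
])

```text
t: 7.65
eef_pos: [535.1, -319.3, 93.6]
tcp_rot: [3.141, 0.001, 1.571]
ft_force: [0.1, 0.1, -3.0]
opening: 0.526
grip_force: 30.0
```

>>> step_arm([
  {"x":0,"y":0,"z":0.06,"rx":0,"ry":0,"rz":0},
  {"x":0,"y":0,"z":0.04,"rx":0,"ry":0,"rz":0},
  {"x":0,"y":0,"z":0.02,"rx":0,"ry":0,"rz":0},
  {"x":0,"y":0,"z":0.02,"rx":0,"ry":0,"rz":0},
  {"x":0,"y":0,"z":0,"rx":0,"ry":0,"rz":0},
  {"x":0,"y":0,"z":0,"rx":0,"ry":0,"rz":0},
  {"x":0,"y":0,"z":0,"rx":0,"ry":0,"rz":0},
  {"x":0,"y":0,"z":0,"rx":0,"ry":0,"rz":0},
  {"x":0,"y":0,"z":0,"rx":0,"ry":0,"rz":0},
  {"x":0,"y":0,"z":0,"rx":0,"ry":0,"rz":0},
])

```text
t: 8.48
eef_pos: [535.0, -319.3, 90.1]
tcp_rot: [3.141, 0.0, 1.571]
ft_force: [-0.3, 0.6, 5.4]
opening: 0.527
grip_force: 30.0
```

>>> step_arm([
  {"x":0,"y":0,"z":0,"rx":0,"ry":0,"rz":0},
  {"x":0,"y":0,"z":0,"rx":0,"ry":0,"rz":0},
  {"x":0,"y":0,"z":0,"rx":0,"ry":0,"rz":0},
  {"x":0,"y":0,"z":0,"rx":0,"ry":0,"rz":0},
  {"x":0,"y":0,"z":0,"rx":0,"ry":0,"rz":0},
  {"x":0,"y":0,"z":0,"rx":0,"ry":0,"rz":0},
  {"x":0,"y":0,"z":-0.4,"rx":0,"ry":0,"rz":0},
  {"x":0,"y":0,"z":-0.8,"rx":0,"ry":0,"rz":0},
  {"x":0,"y":0,"z":-1,"rx":0,"ry":0,"rz":0},
  {"x":0,"y":0,"z":-1,"rx":0,"ry":0,"rz":0},
], jaw=-1)

```text
t: 9.32
eef_pos: [534.8, -319.1, 171.0]
tcp_rot: [-3.141, -0.0, 1.571]
ft_force: [-0.2, -0.6, 0.2]
opening: 0.998
grip_force: 0.0
```

>>> step_arm([
  {"x":1,"y":0.04,"z":0,"rx":0,"ry":0,"rz":0},
  {"x":1,"y":0.04,"z":0,"rx":0,"ry":0,"rz":0},
  {"x":1,"y":0.04,"z":0,"rx":0,"ry":0,"rz":0},
  {"x":1,"y":0.04,"z":0,"rx":0,"ry":0,"rz":0},
  {"x":1,"y":0.04,"z":0,"rx":0,"ry":0,"rz":0},
  {"x":1,"y":0.04,"z":0,"rx":0,"ry":0,"rz":0},
  {"x":1,"y":0.04,"z":0,"rx":0,"ry":0,"rz":0},
  {"x":1,"y":0.04,"z":0,"rx":0,"ry":0,"rz":0},
  {"x":1,"y":0.04,"z":0,"rx":0,"ry":0,"rz":0},
  {"x":1,"y":0.04,"z":0,"rx":0,"ry":0,"rz":0},
])

```text
t: 10.15
eef_pos: [544.9, -68.0, 170.5]
tcp_rot: [3.141, 0.0, 1.571]
ft_force: [-0.1, -0.5, 1.4]
opening: 1.0
grip_force: 0.0
```

>>> step_arm([
  {"x":1,"y":0.04,"z":0,"rx":0,"ry":0,"rz":0},
  {"x":1,"y":0.04,"z":0,"rx":0,"ry":0,"rz":0},
  {"x":1,"y":0.04,"z":0,"rx":0,"ry":0,"rz":0},
  {"x":1,"y":0.04,"z":0,"rx":0,"ry":0,"rz":0},
  {"x":1,"y":0.04,"z":0,"rx":0,"ry":0,"rz":0},
  {"x":0.7,"y":0.04,"z":0,"rx":0,"ry":0,"rz":0},
  {"x":0.4,"y":0.04,"z":0,"rx":0,"ry":0,"rz":0},
  {"x":0.04,"y":0.04,"z":0,"rx":0,"ry":0,"rz":0},
  {"x":0,"y":0,"z":0,"rx":0,"ry":0,"rz":0},
  {"x":0,"y":0,"z":0,"rx":0,"ry":0,"rz":0},
])

```text
t: 10.98
eef_pos: [553.0, 83.5, 169.8]
tcp_rot: [3.141, 0.0, 1.57]
ft_force: [-0.0, -0.7, 0.4]
opening: 1.0
grip_force: 0.0
```

```bash
python3 - <<'E'
from h import *
c=shot('scene'); save(c,'s2.png',(120,100,340,260),3.6)
E
```

```text
(no output)
```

View pics/s2.png

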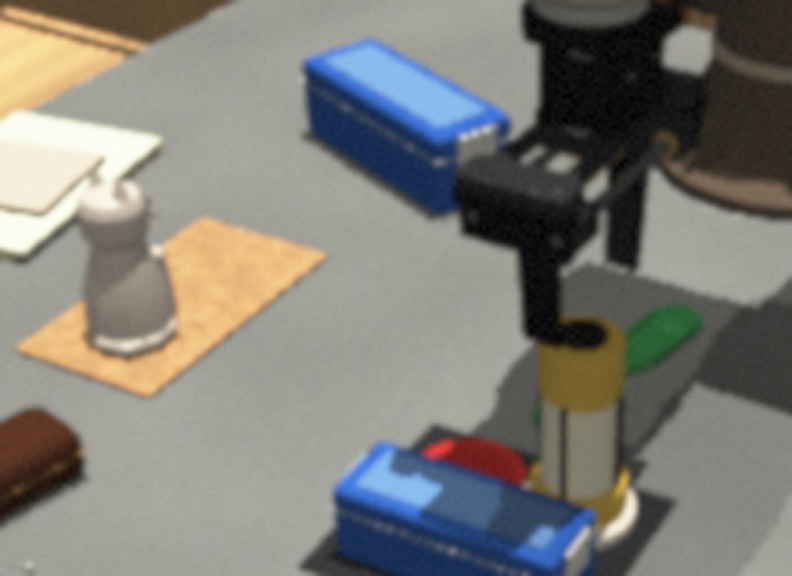

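The cat stands upright on the mat at (130,280). The gripper is centred over the lantern cap at (583,335). Lower and grip.

>>> step_arm([
  {"x":0.03,"y":0,"z":0.5,"rx":0,"ry":0,"rz":0},
  {"x":0,"y":0,"z":0.5,"rx":0,"ry":0,"rz":0},
  {"x":0,"y":0,"z":0.5,"rx":0,"ry":0,"rz":0},
  {"x":0,"y":0,"z":0.5,"rx":0,"ry":0,"rz":0},
  {"x":0,"y":0,"z":0.35,"rx":0,"ry":0,"rz":0},
  {"x":0,"y":0,"z":0.15,"rx":0,"ry":0,"rz":0},
  {"x":0,"y":0,"z":0.05,"rx":0,"ry":0,"rz":0},
  {"x":0,"y":0,"z":0,"rx":0,"ry":0,"rz":0},
  {"x":0,"y":0,"z":0,"rx":0,"ry":0,"rz":0},
  {"x":0,"y":0,"z":0,"rx":0,"ry":0,"rz":0},
])

```text
t: 11.87
eef_pos: [553.2, 85.0, 106.5]
tcp_rot: [3.141, 0.0, 1.571]
ft_force: [0.7, -0.3, -0.3]
opening: 1.0
grip_force: 0.0
```

>>> step_arm([
  {"x":0,"y":0,"z":0,"rx":0,"ry":0,"rz":0},
  {"x":0,"y":0,"z":0,"rx":0,"ry":0,"rz":0},
  {"x":0,"y":0,"z":0,"rx":0,"ry":0,"rz":0},
  {"x":0,"y":0,"z":0,"rx":0,"ry":0,"rz":0},
  {"x":0,"y":0,"z":0,"rx":0,"ry":0,"rz":0},
  {"x":0,"y":0,"z":0,"rx":0,"ry":0,"rz":0},
  {"x":0,"y":0,"z":0,"rx":0,"ry":0,"rz":0},
  {"x":0,"y":0,"z":0,"rx":0,"ry":0,"rz":0},
  {"x":0,"y":0,"z":0,"rx":0,"ry":0,"rz":0},
  {"x":0,"y":0,"z":0,"rx":0,"ry":0,"rz":0},
], jaw=1)

```text
t: 12.7
eef_pos: [553.0, 85.0, 105.8]
tcp_rot: [3.142, 0.0, 1.571]
ft_force: [0.2, 0.3, -0.6]
opening: 0.561
grip_force: 30.0
```

>>> step_arm([
  {"x":0,"y":0,"z":-0.3,"rx":0,"ry":0,"rz":0},
  {"x":0,"y":0,"z":-0.5,"rx":0,"ry":0,"rz":0},
  {"x":0,"y":0,"z":-0.7,"rx":0,"ry":0,"rz":0},
  {"x":-0.3,"y":-0.1,"z":-0.5,"rx":0,"ry":0,"rz":0},
  {"x":-0.6,"y":-0.2,"z":0,"rx":0,"ry":0,"rz":0},
  {"x":-0.9,"y":-0.3,"z":0,"rx":0,"ry":0,"rz":0},
  {"x":-0.9,"y":-0.3,"z":0,"rx":0,"ry":0,"rz":0},
  {"x":-0.9,"y":-0.3,"z":0,"rx":0,"ry":0,"rz":0},
  {"x":-0.9,"y":-0.3,"z":0,"rx":0,"ry":0,"rz":0},
  {"x":-0.9,"y":-0.3,"z":0,"rx":0,"ry":0,"rz":0},
])

```text
t: 13.53
eef_pos: [507.1, -51.3, 156.3]
tcp_rot: [3.142, 0.0, 1.571]
ft_force: [0.7, 0.1, -2.0]
opening: 0.56
grip_force: 30.0
```

>>> step_arm([
  {"x":-0.9,"y":-0.3,"z":0,"rx":0,"ry":0,"rz":0},
  {"x":-0.9,"y":-0.3,"z":0,"rx":0,"ry":0,"rz":0},
  {"x":-0.9,"y":-0.3,"z":0,"rx":0,"ry":0,"rz":0},
  {"x":-0.9,"y":-0.3,"z":0,"rx":0,"ry":0,"rz":0},
  {"x":-0.9,"y":-0.3,"z":0,"rx":0,"ry":0,"rz":0},
  {"x":-0.9,"y":-0.3,"z":0,"rx":0,"ry":0,"rz":0},
  {"x":-0.9,"y":-0.3,"z":0,"rx":0,"ry":0,"rz":0},
  {"x":-0.9,"y":-0.3,"z":0,"rx":0,"ry":0,"rz":0},
  {"x":-0.9,"y":-0.3,"z":0,"rx":0,"ry":0,"rz":0},
  {"x":-0.9,"y":-0.3,"z":0,"rx":0,"ry":0,"rz":0},
])

```text
t: 14.37
eef_pos: [431.9, -276.2, 156.3]
tcp_rot: [3.142, 0.0, 1.571]
ft_force: [0.4, -0.5, -2.9]
opening: 0.565
grip_force: 30.0
```

>>> step_arm([
  {"x":-0.8,"y":-0.3,"z":0,"rx":0,"ry":0,"rz":0},
  {"x":-0.5,"y":-0.02,"z":0,"rx":0,"ry":0,"rz":0},
  {"x":-0.5,"y":0,"z":0,"rx":0,"ry":0,"rz":0},
  {"x":0,"y":0,"z":0,"rx":0,"ry":0,"rz":0},
  {"x":0,"y":0,"z":0.4,"rx":0,"ry":0,"rz":0},
  {"x":0,"y":0,"z":0.5,"rx":0,"ry":0,"rz":0},
  {"x":0,"y":0,"z":0.5,"rx":0,"ry":0,"rz":0},
  {"x":0,"y":0,"z":0.4,"rx":0,"ry":0,"rz":0},
  {"x":0,"y":0,"z":0.2,"rx":0,"ry":0,"rz":0},
  {"x":0,"y":0,"z":0,"rx":0,"ry":0,"rz":0},
])

```text
t: 15.2
eef_pos: [424.8, -319.0, 104.6]
tcp_rot: [-3.14, -0.002, 1.572]
ft_force: [0.6, 0.1, -2.7]
opening: 0.565
grip_force: 30.0
```

>>> step_arm([
  {"x":0,"y":0,"z":0.1,"rx":0,"ry":0,"rz":0},
  {"x":0,"y":0,"z":0.08,"rx":0,"ry":0,"rz":0},
  {"x":0,"y":0,"z":0.06,"rx":0,"ry":0,"rz":0},
  {"x":0,"y":0,"z":0.04,"rx":0,"ry":0,"rz":0},
  {"x":0,"y":0,"z":0.02,"rx":0,"ry":0,"rz":0},
  {"x":0,"y":0,"z":0.01,"rx":0,"ry":0,"rz":0},
  {"x":0,"y":0,"z":0,"rx":0,"ry":0,"rz":0},
  {"x":0,"y":0,"z":0,"rx":0,"ry":0,"rz":0},
  {"x":0,"y":0,"z":0,"rx":0,"ry":0,"rz":0},
  {"x":0,"y":0,"z":0,"rx":0,"ry":0,"rz":0},
])

```text
t: 16.03
eef_pos: [425.0, -320.0, 98.2]
tcp_rot: [3.141, 0.0, 1.571]
ft_force: [-0.2, -0.3, -2.4]
opening: 0.568
grip_force: 30.0
```

>>> step_arm([
  {"x":0,"y":0,"z":0.03,"rx":0,"ry":0,"rz":0},
  {"x":0,"y":0,"z":0.03,"rx":0,"ry":0,"rz":0},
  {"x":0,"y":0,"z":0,"rx":0,"ry":0,"rz":0},
  {"x":0,"y":0,"z":0,"rx":0,"ry":0,"rz":0},
  {"x":0,"y":0,"z":0,"rx":0,"ry":0,"rz":0},
  {"x":0,"y":0,"z":0,"rx":0,"ry":0,"rz":0},
  {"x":0,"y":0,"z":0,"rx":0,"ry":0,"rz":0},
  {"x":0,"y":0,"z":0,"rx":0,"ry":0,"rz":0},
  {"x":0,"y":0,"z":0,"rx":0,"ry":0,"rz":0},
  {"x":0,"y":0,"z":0,"rx":0,"ry":0,"rz":0},
])

```text
t: 16.87
eef_pos: [425.0, -320.0, 96.8]
tcp_rot: [3.141, 0.0, 1.571]
ft_force: [-0.1, 0.6, 5.0]
opening: 0.567
grip_force: 30.0
```

>>> step_arm([
  {"x":0,"y":0,"z":0,"rx":0,"ry":0,"rz":0},
  {"x":0,"y":0,"z":0,"rx":0,"ry":0,"rz":0},
  {"x":0,"y":0,"z":0,"rx":0,"ry":0,"rz":0},
  {"x":0,"y":0,"z":0,"rx":0,"ry":0,"rz":0},
  {"x":0,"y":0,"z":0,"rx":0,"ry":0,"rz":0},
  {"x":0,"y":0,"z":0,"rx":0,"ry":0,"rz":0},
  {"x":0,"y":0,"z":-0.4,"rx":0,"ry":0,"rz":0},
  {"x":0,"y":0,"z":-0.9,"rx":0,"ry":0,"rz":0},
  {"x":0,"y":0,"z":-1,"rx":0,"ry":0,"rz":0},
  {"x":0,"y":0,"z":-1,"rx":0,"ry":0,"rz":0},
], jaw=-1)

```text
t: 17.7
eef_pos: [424.8, -319.8, 180.7]
tcp_rot: [-3.141, -0.0, 1.571]
ft_force: [0.4, 0.3, 0.7]
opening: 1.0
grip_force: 0.0
```

```bash
python3 - <<'E'
from h import *
T=shot('top'); save(T,'t3.png',(100,100,480,280),2.1)
w=world(T); d=T['depth']; im=T['image'].astype(int);R,G,B=[im[...,i] for i in range(3)]
np.savez('t3.npz',**T)
def reg(name,box,zr,col=True):
    a,b,e,g=[int(v/1.4) for v in box]
    m=np.zeros(d.shape,bool); m[b:g,a:e]=1; m&=(d>0)&(w[...,2]>zr[0])&(w[...,2]<zr[1])&col
    p=w[m]; r=cv2.minAreaRect(p[:,:2].astype(np.float32)); c=cv2.minEnclosingCircle(p[:,:2].astype(np.float32))
    print(name,m.sum(),'z',np.median(p[:,2]).round(1),'mean',p[:,:2].mean(0).round(1),'rect',np.round(r[0],1),np.round(r[1],1),round(r[2],1),'circ',np.round(c[0],1),round(c[1],1))
reg('box',(325,175,445,228),(50,75))
reg('charger',(335,215,387,282),(9,20))
reg('coaster',(384,220,440,285),(3,14),(R>B+60))
S=shot('scene'); save(S,'s3.png',(100,90,360,280),3)
E
```

```text
box 1698 z 59.8 mean [634.   46.2] rect [635.5  46.3] [ 61.2 160. ] 2.4 circ [636.1  46.8] 82.1
charger 836 z 14.1 mean [555.1  83.3] rect [558.7  83.8] [92.3 76.8] 1.1 circ [566.5  83.8] 54.0
coaster 818 z 7.8 mean [557.3   1.3] rect [557.9   1.5] [79.8 78.4] 19.0 circ [557.2   1.2] 40.8
```

View pics/t3.png

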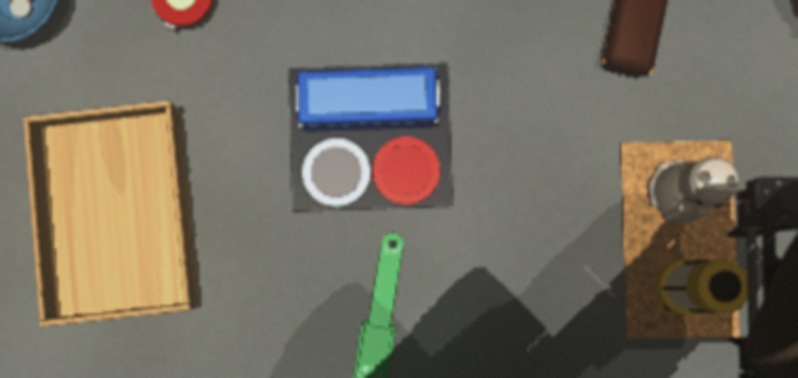

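View pics/s3.png

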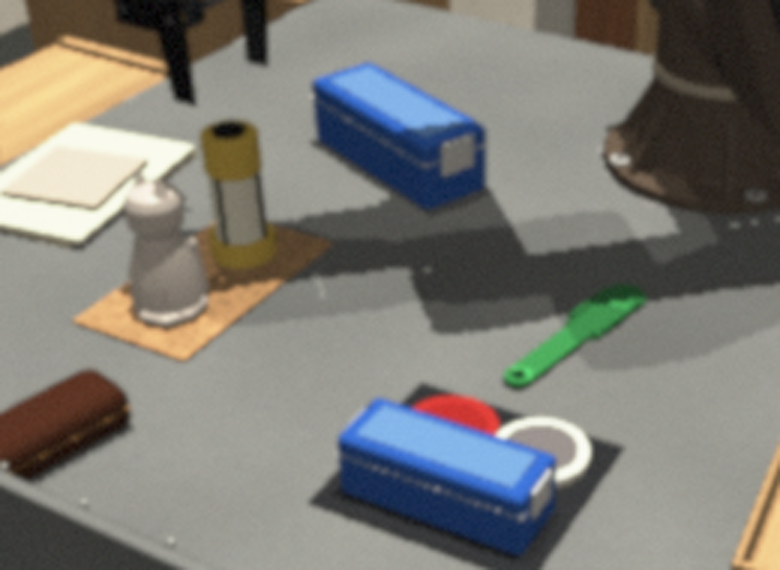

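Both pads are clear (coaster (407,170), charger (336,172) in the top view). The cat and lantern stand upright on the mat, and the box hasn't moved. Next, the lunch box.

>>> step_arm([
  {"x":0.98,"y":0.56,"z":0,"rx":0,"ry":0,"rz":0},
  {"x":0.98,"y":0.56,"z":0,"rx":0,"ry":0,"rz":0},
  {"x":0.98,"y":0.56,"z":0,"rx":0,"ry":0,"rz":0},
  {"x":0.98,"y":0.56,"z":0,"rx":0,"ry":0,"rz":0},
  {"x":0.98,"y":0.56,"z":0,"rx":0,"ry":0,"rz":0},
  {"x":0.98,"y":0.56,"z":0,"rx":0,"ry":0,"rz":0},
  {"x":0.98,"y":0.56,"z":0,"rx":0,"ry":0,"rz":0},
  {"x":0.98,"y":0.56,"z":0,"rx":0,"ry":0,"rz":0},
  {"x":0.98,"y":0.56,"z":0,"rx":0,"ry":0,"rz":0},
  {"x":0.98,"y":0.56,"z":0,"rx":0,"ry":0,"rz":0},
])

```text
t: 18.63
eef_pos: [565.3, -73.6, 179.1]
tcp_rot: [-3.141, 0.0, 1.571]
ft_force: [1.0, -1.1, 0.1]
opening: 1.0
grip_force: 0.0
```

>>> step_arm([
  {"x":0.98,"y":0.56,"z":0,"rx":0,"ry":0,"rz":0},
  {"x":0.98,"y":0.56,"z":0,"rx":0,"ry":0,"rz":0},
  {"x":0.98,"y":0.56,"z":0,"rx":0,"ry":0,"rz":0},
  {"x":0.98,"y":0.56,"z":0,"rx":0,"ry":0,"rz":0},
  {"x":0.93,"y":0.56,"z":0,"rx":0,"ry":0,"rz":0},
  {"x":0,"y":0,"z":0.8,"rx":0,"ry":0,"rz":-0.42},
  {"x":0,"y":0,"z":1,"rx":0,"ry":0,"rz":0},
  {"x":0,"y":0,"z":1,"rx":0,"ry":0,"rz":0},
  {"x":0,"y":0,"z":0.8,"rx":0,"ry":0,"rz":0},
  {"x":0,"y":0,"z":0.2,"rx":0,"ry":0,"rz":0},
])

```text
t: 19.47
eef_pos: [633.3, 46.4, 80.8]
tcp_rot: [-3.137, -0.0, 1.613]
ft_force: [0.4, -0.6, -1.2]
opening: 1.003
grip_force: 0.0
```

```bash
python3 - <<'E'
from h import *
c=shot('scene'); save(c,'s4.png',(180,140,340,290),4)
E
```

```text
(no output)
```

View pics/s4.png

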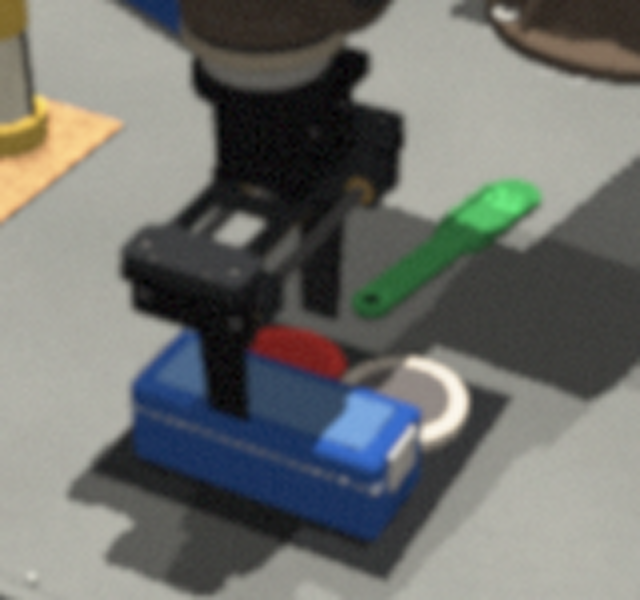

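The open fingers straddle the box, tips at (228,410) and (320,312), about 20 mm above its top. Descend and grip.

>>> step_arm([
  {"x":0,"y":0.05,"z":0.3,"rx":0,"ry":0,"rz":0},
  {"x":0,"y":0,"z":0.3,"rx":0,"ry":0,"rz":0},
  {"x":0,"y":0,"z":0.3,"rx":0,"ry":0,"rz":0},
  {"x":0,"y":0,"z":0.4,"rx":0,"ry":0,"rz":0},
  {"x":0,"y":0,"z":0.4,"rx":0,"ry":0,"rz":0},
  {"x":0,"y":0,"z":0.3,"rx":0,"ry":0,"rz":0},
  {"x":0,"y":0,"z":0.2,"rx":0,"ry":0,"rz":0},
  {"x":0,"y":0,"z":0.1,"rx":0,"ry":0,"rz":0},
  {"x":0,"y":0,"z":0,"rx":0,"ry":0,"rz":0},
  {"x":0,"y":0,"z":0,"rx":0,"ry":0,"rz":0},
])

```text
t: 20.35
eef_pos: [636.3, 46.3, 26.7]
tcp_rot: [3.142, 0.0, 1.613]
ft_force: [0.0, -0.5, -0.1]
opening: 1.0
grip_force: 0.0
```

>>> step_arm([
  {"x":0,"y":0,"z":0,"rx":0,"ry":0,"rz":0},
  {"x":0,"y":0,"z":0,"rx":0,"ry":0,"rz":0},
  {"x":0,"y":0,"z":0,"rx":0,"ry":0,"rz":0},
  {"x":0,"y":0,"z":0,"rx":0,"ry":0,"rz":0},
  {"x":0,"y":0,"z":0,"rx":0,"ry":0,"rz":0},
  {"x":0,"y":0,"z":0,"rx":0,"ry":0,"rz":0},
  {"x":0,"y":0,"z":0,"rx":0,"ry":0,"rz":0},
  {"x":0,"y":0,"z":0,"rx":0,"ry":0,"rz":0},
  {"x":0,"y":0,"z":0,"rx":0,"ry":0,"rz":0},
  {"x":0,"y":0,"z":0,"rx":0,"ry":0,"rz":0},
], jaw=1)

```text
t: 21.18
eef_pos: [635.9, 46.4, 26.7]
tcp_rot: [-3.141, 0.0, 1.613]
ft_force: [-3.6, 0.2, 3.7]
opening: 0.635
grip_force: 30.0
```

>>> step_arm([
  {"x":0,"y":0,"z":-0.2,"rx":0,"ry":0,"rz":0},
  {"x":0,"y":0,"z":-0.4,"rx":0,"ry":0,"rz":0},
  {"x":0,"y":0,"z":-0.6,"rx":0,"ry":0,"rz":0},
  {"x":0,"y":0,"z":-0.8,"rx":0,"ry":0,"rz":0},
  {"x":0,"y":0,"z":-0.8,"rx":0,"ry":0,"rz":0},
  {"x":0.2,"y":0,"z":-0.4,"rx":0,"ry":0,"rz":0},
  {"x":0.5,"y":-0.2,"z":0,"rx":0,"ry":0,"rz":0},
  {"x":0.8,"y":-0.4,"z":0,"rx":0,"ry":0,"rz":0},
  {"x":0.9,"y":-0.4,"z":0,"rx":0,"ry":0,"rz":0},
  {"x":0.9,"y":-0.4,"z":0,"rx":0,"ry":0,"rz":0},
])

```text
t: 22.02
eef_pos: [596.2, 128.8, 105.6]
tcp_rot: [-3.14, 0.0, 1.612]
ft_force: [-0.5, 0.7, -5.3]
opening: 0.632
grip_force: 30.0
```

>>> step_arm([
  {"x":0.9,"y":-0.4,"z":0,"rx":0,"ry":0,"rz":0},
  {"x":0.9,"y":-0.4,"z":0,"rx":0,"ry":0,"rz":0},
  {"x":0.9,"y":-0.4,"z":0,"rx":0,"ry":0,"rz":0},
  {"x":0.9,"y":-0.4,"z":0,"rx":0,"ry":0,"rz":0},
  {"x":0.9,"y":-0.4,"z":0,"rx":0,"ry":0,"rz":0},
  {"x":0.9,"y":-0.4,"z":0,"rx":0,"ry":0,"rz":0},
  {"x":0.9,"y":-0.4,"z":0,"rx":0,"ry":0,"rz":0},
  {"x":0.9,"y":-0.4,"z":0,"rx":0,"ry":0,"rz":0},
  {"x":0.9,"y":-0.3,"z":0,"rx":0,"ry":0,"rz":0},
  {"x":0.6,"y":0,"z":0,"rx":0,"ry":0,"rz":0},
])

```text
t: 22.85
eef_pos: [498.4, 343.2, 105.6]
tcp_rot: [-3.14, 0.001, 1.615]
ft_force: [0.1, -0.5, -5.5]
opening: 0.628
grip_force: 30.0
```

>>> step_arm([
  {"x":0,"y":0,"z":0,"rx":0,"ry":0,"rz":0.4},
  {"x":0,"y":0,"z":0,"rx":0,"ry":0,"rz":0.8},
  {"x":0,"y":0,"z":0,"rx":0,"ry":0,"rz":1},
  {"x":0,"y":0,"z":0,"rx":0,"ry":0,"rz":1},
  {"x":0,"y":0,"z":0,"rx":0,"ry":0,"rz":1},
  {"x":0,"y":0,"z":0,"rx":0,"ry":0,"rz":1},
  {"x":0,"y":0,"z":0,"rx":0,"ry":0,"rz":1},
  {"x":0,"y":0,"z":0,"rx":0,"ry":0,"rz":1},
  {"x":0,"y":0,"z":0,"rx":0,"ry":0,"rz":1},
  {"x":0,"y":0,"z":0,"rx":0,"ry":0,"rz":1},
])

```text
t: 23.68
eef_pos: [500.7, 341.2, 105.7]
tcp_rot: [-3.141, 0.001, 0.688]
ft_force: [0.0, 0.0, -5.6]
opening: 0.627
grip_force: 30.0
```

>>> step_arm([
  {"x":0,"y":0,"z":0,"rx":0,"ry":0,"rz":1},
  {"x":0,"y":0,"z":0,"rx":0,"ry":0,"rz":1},
  {"x":0,"y":0,"z":0,"rx":0,"ry":0,"rz":1},
  {"x":0,"y":0,"z":0,"rx":0,"ry":0,"rz":1},
  {"x":0,"y":0,"z":0,"rx":0,"ry":0,"rz":0.9},
  {"x":0,"y":0,"z":0,"rx":0,"ry":0,"rz":0.57},
  {"x":0,"y":0,"z":0,"rx":0,"ry":0,"rz":0.2},
  {"x":0,"y":0,"z":0,"rx":0,"ry":0,"rz":0},
  {"x":0,"y":0,"z":0,"rx":0,"ry":0,"rz":0},
  {"x":0,"y":0,"z":0,"rx":0,"ry":0,"rz":0},
])

```text
t: 24.52
eef_pos: [501.0, 341.0, 106.3]
tcp_rot: [3.141, 0.0, 0.127]
ft_force: [0.5, -1.2, -4.8]
opening: 0.628
grip_force: 30.0
```

```bash
python3 - <<'E'
from h import *
print(state()['joints'].round(2))
c=shot('scene'); save(c,'s5.png',(320,150,480,330),3.3)
E
```

```text
[ 0.49  0.59  1.71 -0.    0.84  1.93]
```

View pics/s5.png

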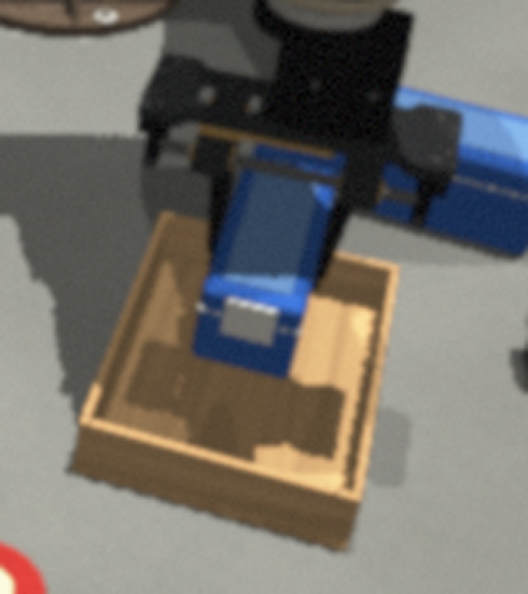

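The box hangs level over the tray with its long side along the tray's x and walls clear on all sides. Lower.

>>> step_arm([
  {"x":0,"y":0,"z":0.3,"rx":0,"ry":0,"rz":0},
  {"x":0,"y":0,"z":0.5,"rx":0,"ry":0,"rz":0},
  {"x":0,"y":0,"z":0.5,"rx":0,"ry":0,"rz":0},
  {"x":0,"y":0,"z":0.5,"rx":0,"ry":0,"rz":0},
  {"x":0,"y":0,"z":0.5,"rx":0,"ry":0,"rz":0},
  {"x":0,"y":0,"z":0.3,"rx":0,"ry":0,"rz":0},
  {"x":0,"y":0,"z":0.2,"rx":0,"ry":0,"rz":0},
  {"x":0,"y":0,"z":0.1,"rx":0,"ry":0,"rz":0},
  {"x":0,"y":0,"z":0.05,"rx":0,"ry":0,"rz":0},
  {"x":0,"y":0,"z":0,"rx":0,"ry":0,"rz":0},
])

```text
t: 25.4
eef_pos: [501.3, 341.0, 32.9]
tcp_rot: [-3.142, -0.0, 0.126]
ft_force: [0.0, 0.2, -4.2]
opening: 0.632
grip_force: 30.0
```

>>> step_arm([
  {"x":0,"y":0,"z":0.03,"rx":0,"ry":0,"rz":0},
  {"x":0,"y":0,"z":0.03,"rx":0,"ry":0,"rz":0},
  {"x":0,"y":0,"z":0,"rx":0,"ry":0,"rz":0},
  {"x":0,"y":0,"z":0,"rx":0,"ry":0,"rz":0},
  {"x":0,"y":0,"z":0,"rx":0,"ry":0,"rz":0},
  {"x":0,"y":0,"z":0,"rx":0,"ry":0,"rz":0},
  {"x":0,"y":0,"z":0,"rx":0,"ry":0,"rz":0},
  {"x":0,"y":0,"z":0,"rx":0,"ry":0,"rz":0},
  {"x":0,"y":0,"z":0,"rx":0,"ry":0,"rz":0},
  {"x":0,"y":0,"z":0,"rx":0,"ry":0,"rz":0},
])

```text
t: 26.23
eef_pos: [501.2, 340.9, 31.3]
tcp_rot: [3.141, 0.0, 0.126]
ft_force: [-0.1, 0.0, -4.6]
opening: 0.63
grip_force: 30.0
```

>>> step_arm([
  {"x":0,"y":0,"z":0.03,"rx":0,"ry":0,"rz":0},
  {"x":0,"y":0,"z":0.03,"rx":0,"ry":0,"rz":0},
  {"x":0,"y":0,"z":0.02,"rx":0,"ry":0,"rz":0},
  {"x":0,"y":0,"z":0,"rx":0,"ry":0,"rz":0},
  {"x":0,"y":0,"z":0,"rx":0,"ry":0,"rz":0},
  {"x":0,"y":0,"z":0,"rx":0,"ry":0,"rz":0},
  {"x":0,"y":0,"z":0,"rx":0,"ry":0,"rz":0},
  {"x":0,"y":0,"z":0,"rx":0,"ry":0,"rz":0},
  {"x":0,"y":0,"z":0,"rx":0,"ry":0,"rz":0},
  {"x":0,"y":0,"z":0,"rx":0,"ry":0,"rz":0},
])

```text
t: 27.07
eef_pos: [501.2, 340.9, 29.7]
tcp_rot: [3.142, -0.0, 0.126]
ft_force: [-2.4, -2.2, 5.5]
opening: 0.629
grip_force: 30.0
```

>>> step_arm([
  {"x":0,"y":0,"z":0,"rx":0,"ry":0,"rz":0},
  {"x":0,"y":0,"z":0,"rx":0,"ry":0,"rz":0},
  {"x":0,"y":0,"z":0,"rx":0,"ry":0,"rz":0},
  {"x":0,"y":0,"z":0,"rx":0,"ry":0,"rz":0},
  {"x":0,"y":0,"z":0,"rx":0,"ry":0,"rz":0},
  {"x":0,"y":0,"z":-0.3,"rx":0,"ry":0,"rz":0},
  {"x":0,"y":0,"z":-0.7,"rx":0,"ry":0,"rz":0},
  {"x":0,"y":0,"z":-1,"rx":0,"ry":0,"rz":0},
  {"x":0,"y":0,"z":-1,"rx":0,"ry":0,"rz":0},
  {"x":0,"y":0,"z":-1,"rx":0,"ry":0,"rz":0},
], jaw=-1)

```text
t: 27.9
eef_pos: [501.1, 340.9, 130.9]
tcp_rot: [3.141, 0.0, 0.126]
ft_force: [-0.4, 0.3, -0.3]
opening: 1.0
grip_force: 0.0
```

>>> step_arm([
  {"x":0,"y":0,"z":-1,"rx":0,"ry":0,"rz":-1},
  {"x":0,"y":0,"z":-1,"rx":0,"ry":0,"rz":-1},
  {"x":0,"y":0,"z":0,"rx":0,"ry":0,"rz":-1},
  {"x":0,"y":0,"z":0,"rx":0,"ry":0,"rz":-1},
  {"x":0,"y":0,"z":0,"rx":0,"ry":0,"rz":-1},
  {"x":0,"y":0,"z":0,"rx":0,"ry":0,"rz":-1},
  {"x":0,"y":0,"z":0,"rx":0,"ry":0,"rz":-1},
  {"x":0,"y":0,"z":0,"rx":0,"ry":0,"rz":-1},
  {"x":0,"y":0,"z":0,"rx":0,"ry":0,"rz":-1},
  {"x":0,"y":0,"z":0,"rx":0,"ry":0,"rz":-1},
])

```text
t: 28.73
eef_pos: [501.1, 340.9, 179.9]
tcp_rot: [3.141, -0.0, 1.131]
ft_force: [0.3, 0.2, 0.8]
opening: 1.0
grip_force: 0.0
```

>>> step_arm([
  {"x":0,"y":0,"z":0,"rx":0,"ry":0,"rz":-1},
  {"x":0,"y":0,"z":0,"rx":0,"ry":0,"rz":-1},
  {"x":0,"y":0,"z":0,"rx":0,"ry":0,"rz":-1},
  {"x":0,"y":0,"z":0,"rx":0,"ry":0,"rz":-1},
  {"x":0,"y":0,"z":0,"rx":0,"ry":0,"rz":-0.45},
  {"x":-0.9,"y":0,"z":0,"rx":0,"ry":0,"rz":0},
  {"x":-1,"y":0,"z":0,"rx":0,"ry":0,"rz":0},
  {"x":-1,"y":0,"z":0,"rx":0,"ry":0,"rz":0},
  {"x":-1,"y":0,"z":0,"rx":0,"ry":0,"rz":0},
  {"x":-1,"y":0,"z":0,"rx":0,"ry":0,"rz":0},
])

```text
t: 29.57
eef_pos: [501.0, 217.4, 179.9]
tcp_rot: [3.141, -0.0, 1.571]
ft_force: [1.2, -0.2, 0.2]
opening: 0.998
grip_force: 0.0
```

```bash
python3 - <<'E'
from h import *
print(state()['joints'].round(2))
T=shot('top'); save(T,'t6.png',(60,80,500,300),1.8)
w=world(T); d=T['depth']; im=T['image'].astype(int);R,G,B=[im[...,i] for i in range(3)]
m=(d>0)&(B>R+60)&(w[...,2]>50)&(w[...,2]<72)&(w[...,0]>380)&(w[...,0]<620)&(w[...,1]>260)&(w[...,1]<430)
p=w[m]; print(m.sum(),np.median(p[:,2]),p[:,2].std(),cv2.minAreaRect(p[:,:2].astype(np.float32)))
E
```

```text
[ 0.29  0.42  1.79 -0.    0.93  0.29]
0 nan nan ((0.0, 0.0), (0.0, 0.0), 0.0)
  return _methods._mean(a, axis=axis, dtype=dtype,
  ret = ret.dtype.type(ret / rcount)
  ret = _var(a, axis=axis, dtype=dtype, out=out, ddof=ddof,
  arrmean = um.true_divide(arrmean, div, out=arrmean,
  ret = ret.dtype.type(ret / rcount)
```

View pics/t6.png

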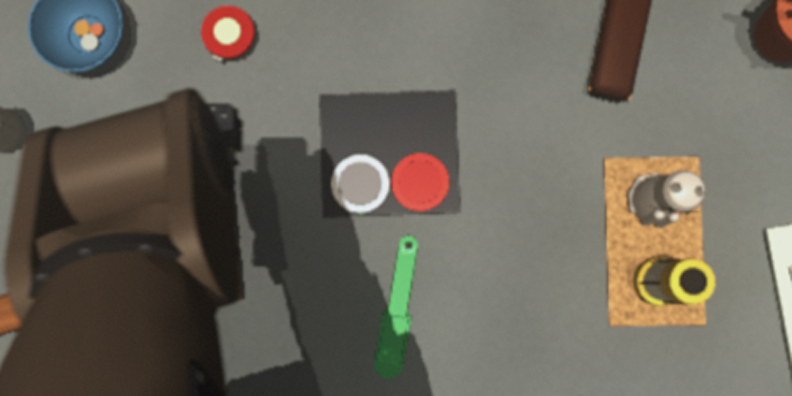

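The arm hides the tray here; the charger (360,183) and coaster (420,181) are unobstructed, and the cat and lantern still stand. Moving over the mat, then I'll check the tray.

>>> step_arm([
  {"x":-1,"y":0.07,"z":0,"rx":0,"ry":0,"rz":0},
  {"x":-1,"y":0.07,"z":0,"rx":0,"ry":0,"rz":0},
  {"x":-1,"y":0.07,"z":0,"rx":0,"ry":0,"rz":0},
  {"x":-1,"y":0.07,"z":0,"rx":0,"ry":0,"rz":0},
  {"x":-1,"y":0.07,"z":0,"rx":0,"ry":0,"rz":0},
  {"x":-1,"y":0.07,"z":0,"rx":0,"ry":0,"rz":0},
  {"x":-1,"y":0.07,"z":0,"rx":0,"ry":0,"rz":0},
  {"x":-1,"y":0.07,"z":0,"rx":0,"ry":0,"rz":0},
  {"x":-1,"y":0.07,"z":0,"rx":0,"ry":0,"rz":0},
  {"x":-1,"y":0.07,"z":0,"rx":0,"ry":0,"rz":0},
])

```text
t: 30.45
eef_pos: [518.7, -32.8, 180.0]
tcp_rot: [3.141, 0.0, 1.571]
ft_force: [0.7, -0.4, 0.6]
opening: 1.0
grip_force: 0.0
```

>>> step_arm([
  {"x":-1,"y":0.07,"z":0,"rx":0,"ry":0,"rz":0},
  {"x":-1,"y":0.07,"z":0,"rx":0,"ry":0,"rz":0},
  {"x":-1,"y":0.07,"z":0,"rx":0,"ry":0,"rz":0},
  {"x":-1,"y":0.07,"z":0,"rx":0,"ry":0,"rz":0},
  {"x":-1,"y":0.07,"z":0,"rx":0,"ry":0,"rz":0},
  {"x":-1,"y":0.07,"z":0,"rx":0,"ry":0,"rz":0},
  {"x":-1,"y":0.07,"z":0,"rx":0,"ry":0,"rz":0},
  {"x":-1,"y":0.07,"z":0,"rx":0,"ry":0,"rz":0},
  {"x":-1,"y":0.07,"z":0,"rx":0,"ry":0,"rz":0},
  {"x":-1,"y":0.07,"z":0,"rx":0,"ry":0,"rz":0},
])

```text
t: 31.28
eef_pos: [536.1, -282.8, 180.0]
tcp_rot: [3.141, 0.0, 1.571]
ft_force: [-0.1, 0.3, 0.2]
opening: 1.001
grip_force: 0.0
```

>>> step_arm([
  {"x":-0.8,"y":0,"z":0,"rx":0,"ry":0,"rz":0},
  {"x":-0.5,"y":0,"z":0,"rx":0,"ry":0,"rz":0},
  {"x":0,"y":0,"z":0,"rx":0,"ry":0,"rz":0},
  {"x":0,"y":0,"z":0,"rx":0,"ry":0,"rz":0},
  {"x":0,"y":0,"z":0,"rx":0,"ry":0,"rz":0},
  {"x":0,"y":0,"z":0,"rx":0,"ry":0,"rz":0},
  {"x":0,"y":0,"z":0,"rx":0,"ry":0,"rz":0},
  {"x":0,"y":0,"z":0,"rx":0,"ry":0,"rz":0},
  {"x":0,"y":0,"z":0,"rx":0,"ry":0,"rz":0},
  {"x":0,"y":0,"z":0,"rx":0,"ry":0,"rz":0},
])

```text
t: 32.12
eef_pos: [536.3, -313.8, 179.5]
tcp_rot: [3.141, 0.0, 1.571]
ft_force: [0.1, -0.0, 0.6]
opening: 1.001
grip_force: 0.0
```

```bash
python3 - <<'E'
from h import *
T=shot('top')
w=world(T); d=T['depth']; im=T['image'].astype(int);R,G,B=[im[...,i] for i in range(3)]
def fit(n,x0,x1,y0,y1,z0,z1,c=True):
    m=(d>0)&c&(w[...,2]>z0)&(w[...,2]<z1)&(w[...,0]>x0)&(w[...,0]<x1)&(w[...,1]>y0)&(w[...,1]<y1)
    p=w[m]; print(n,m.sum(),np.median(p[:,2]).round(1),p[:,2].std().round(1),p.mean(0).round(1),cv2.minAreaRect(p[:,:2].astype(np.float32)))
fit('box',380,620,260,430,50,72,B>R+60)
fit('charger',500,610,42.5,130,9,20)
fit('coaster',500,610,-45,43,4,14,R>B+60)
E
```

```text
box 1574 63.2 1.8 [499.4 339.8  63.2] ((499.5360107421875, 340.63336181640625), (155.00901794433594, 57.37664031982422), 7.584352970123291)
charger 815 14.0 1.7 [553.4  83.3  14. ] ((554.085693359375, 82.93060302734375), (77.21336364746094, 78.60237884521484), 46.62177276611328)
coaster 806 7.8 1.7 [557.5   1.2   7.9] ((557.822265625, 1.035736083984375), (78.1214828491211, 79.19708251953125), 0.15251189470291138)
```

The box lies flat in the tray, centred at (499.5,340.6), top at 63 mm. Pad centres: charger (553.7,83), coaster (557.6,1). Next, fetch the cat.

>>> step_arm([
  {"x":-0.22,"y":-0.05,"z":0.5,"rx":0,"ry":0,"rz":0},
  {"x":0,"y":0,"z":0.6,"rx":0,"ry":0,"rz":0},
  {"x":0,"y":0,"z":0.6,"rx":0,"ry":0,"rz":0},
  {"x":0,"y":0,"z":0.6,"rx":0,"ry":0,"rz":0},
  {"x":0,"y":0,"z":0.5,"rx":0,"ry":0,"rz":0},
  {"x":0,"y":0,"z":0.4,"rx":0,"ry":0,"rz":0},
  {"x":0,"y":0,"z":0.25,"rx":0,"ry":0,"rz":0},
  {"x":0,"y":0,"z":0.1,"rx":0,"ry":0,"rz":0},
  {"x":0,"y":0,"z":0,"rx":0,"ry":0,"rz":0},
  {"x":0,"y":0,"z":0,"rx":0,"ry":0,"rz":0},
])

```text
t: 33.0
eef_pos: [535.1, -319.7, 91.0]
tcp_rot: [3.141, 0.0, 1.571]
ft_force: [-0.3, 0.3, -0.3]
opening: 1.001
grip_force: 0.0
```

>>> step_arm([
  {"x":0,"y":0,"z":0,"rx":0,"ry":0,"rz":0},
  {"x":0,"y":0,"z":0,"rx":0,"ry":0,"rz":0},
  {"x":0,"y":0,"z":0,"rx":0,"ry":0,"rz":0},
  {"x":0,"y":0,"z":0,"rx":0,"ry":0,"rz":0},
  {"x":0,"y":0,"z":0,"rx":0,"ry":0,"rz":0},
  {"x":0,"y":0,"z":0,"rx":0,"ry":0,"rz":0},
  {"x":0,"y":0,"z":0,"rx":0,"ry":0,"rz":0},
  {"x":0,"y":0,"z":0,"rx":0,"ry":0,"rz":0},
  {"x":0,"y":0,"z":0,"rx":0,"ry":0,"rz":0},
  {"x":0,"y":0,"z":0,"rx":0,"ry":0,"rz":0},
], jaw=1)

```text
t: 33.83
eef_pos: [535.0, -319.6, 90.6]
tcp_rot: [3.141, 0.0, 1.571]
ft_force: [0.0, -0.0, 1.1]
opening: 0.531
grip_force: 30.0
```

>>> step_arm([
  {"x":0,"y":0,"z":-0.3,"rx":0,"ry":0,"rz":0},
  {"x":0,"y":0,"z":-0.5,"rx":0,"ry":0,"rz":0},
  {"x":0,"y":0,"z":-0.7,"rx":0,"ry":0,"rz":0},
  {"x":0.3,"y":0,"z":-0.5,"rx":0,"ry":0,"rz":0},
  {"x":0.6,"y":0.06,"z":0,"rx":0,"ry":0,"rz":0},
  {"x":0.9,"y":0.08,"z":0,"rx":0,"ry":0,"rz":0},
  {"x":0.9,"y":0.08,"z":0,"rx":0,"ry":0,"rz":0},
  {"x":0.9,"y":0.08,"z":0,"rx":0,"ry":0,"rz":0},
  {"x":0.9,"y":0.08,"z":0,"rx":0,"ry":0,"rz":0},
  {"x":0.9,"y":0.08,"z":0,"rx":0,"ry":0,"rz":0},
])

```text
t: 34.67
eef_pos: [545.8, -182.1, 140.1]
tcp_rot: [-3.141, -0.001, 1.571]
ft_force: [-0.3, -0.3, -2.7]
opening: 0.528
grip_force: 30.0
```

>>> step_arm([
  {"x":0.9,"y":0.08,"z":0,"rx":0,"ry":0,"rz":0},
  {"x":0.9,"y":0.08,"z":0,"rx":0,"ry":0,"rz":0},
  {"x":0.9,"y":0.08,"z":0,"rx":0,"ry":0,"rz":0},
  {"x":0.9,"y":0.08,"z":0,"rx":0,"ry":0,"rz":0},
  {"x":0.9,"y":0.08,"z":0,"rx":0,"ry":0,"rz":0},
  {"x":0.9,"y":0,"z":0,"rx":0,"ry":0,"rz":0},
  {"x":0.9,"y":0,"z":0,"rx":0,"ry":0,"rz":0},
  {"x":0.7,"y":0,"z":0,"rx":0,"ry":0,"rz":0},
  {"x":0.44,"y":0,"z":0,"rx":0,"ry":0,"rz":0},
  {"x":0,"y":0,"z":0.2,"rx":0,"ry":0,"rz":0},
])

```text
t: 35.5
eef_pos: [556.0, 4.0, 135.9]
tcp_rot: [3.141, -0.0, 1.573]
ft_force: [-0.0, -0.2, -1.7]
opening: 0.525
grip_force: 30.0
```

>>> step_arm([
  {"x":0,"y":0,"z":0.4,"rx":0,"ry":0,"rz":0},
  {"x":0,"y":0,"z":0.4,"rx":0,"ry":0,"rz":0},
  {"x":0,"y":0,"z":0.4,"rx":0,"ry":0,"rz":0},
  {"x":0,"y":0,"z":0.2,"rx":0,"ry":0,"rz":0},
  {"x":0,"y":0,"z":0.1,"rx":0,"ry":0,"rz":0},
  {"x":0,"y":0,"z":0.05,"rx":0,"ry":0,"rz":0},
  {"x":0,"y":0,"z":0,"rx":0,"ry":0,"rz":0},
  {"x":0,"y":0,"z":0,"rx":0,"ry":0,"rz":0},
  {"x":0,"y":0,"z":0,"rx":0,"ry":0,"rz":0},
  {"x":0,"y":0,"z":0,"rx":0,"ry":0,"rz":0},
])

```text
t: 36.33
eef_pos: [556.6, 1.4, 97.2]
tcp_rot: [3.141, 0.0, 1.571]
ft_force: [-0.5, -0.6, -2.2]
opening: 0.524
grip_force: 30.0
```

>>> step_arm([
  {"x":0,"y":0,"z":0.06,"rx":0,"ry":0,"rz":0},
  {"x":0,"y":0,"z":0.04,"rx":0,"ry":0,"rz":0},
  {"x":0,"y":0,"z":0.03,"rx":0,"ry":0,"rz":0},
  {"x":0,"y":0,"z":0.02,"rx":0,"ry":0,"rz":0},
  {"x":0,"y":0,"z":0,"rx":0,"ry":0,"rz":0},
  {"x":0,"y":0,"z":0,"rx":0,"ry":0,"rz":0},
  {"x":0,"y":0,"z":0,"rx":0,"ry":0,"rz":0},
  {"x":0,"y":0,"z":0,"rx":0,"ry":0,"rz":0},
  {"x":0,"y":0,"z":0,"rx":0,"ry":0,"rz":0},
  {"x":0,"y":0,"z":0,"rx":0,"ry":0,"rz":0},
])

```text
t: 37.17
eef_pos: [556.6, 1.5, 93.6]
tcp_rot: [3.141, 0.0, 1.571]
ft_force: [-1.8, -0.3, 5.2]
opening: 0.526
grip_force: 30.0
```

>>> step_arm([
  {"x":0,"y":0,"z":0,"rx":0,"ry":0,"rz":0},
  {"x":0,"y":0,"z":0,"rx":0,"ry":0,"rz":0},
  {"x":0,"y":0,"z":0,"rx":0,"ry":0,"rz":0},
  {"x":0,"y":0,"z":0,"rx":0,"ry":0,"rz":0},
  {"x":0,"y":0,"z":0,"rx":0,"ry":0,"rz":0},
  {"x":0,"y":0,"z":0,"rx":0,"ry":0,"rz":0},
  {"x":0,"y":0,"z":-0.4,"rx":0,"ry":0,"rz":0},
  {"x":0,"y":0,"z":-0.8,"rx":0,"ry":0,"rz":0},
  {"x":0,"y":0,"z":-1,"rx":0,"ry":0,"rz":0},
  {"x":0,"y":0,"z":-1,"rx":0,"ry":0,"rz":0},
], jaw=-1)

```text
t: 38.0
eef_pos: [556.2, 1.5, 174.5]
tcp_rot: [-3.141, 0.0, 1.571]
ft_force: [0.8, -0.3, 0.3]
opening: 1.001
grip_force: 0.0
```

>>> step_arm([
  {"x":-0.9,"y":-0.37,"z":0,"rx":0,"ry":0,"rz":0},
  {"x":-0.9,"y":-0.37,"z":0,"rx":0,"ry":0,"rz":0},
  {"x":-0.9,"y":-0.37,"z":0,"rx":0,"ry":0,"rz":0},
  {"x":-0.9,"y":-0.37,"z":0,"rx":0,"ry":0,"rz":0},
  {"x":-0.9,"y":-0.37,"z":0,"rx":0,"ry":0,"rz":0},
  {"x":-0.9,"y":-0.37,"z":0,"rx":0,"ry":0,"rz":0},
  {"x":-0.9,"y":-0.37,"z":0,"rx":0,"ry":0,"rz":0},
  {"x":-0.9,"y":-0.37,"z":0,"rx":0,"ry":0,"rz":0},
  {"x":-0.9,"y":-0.37,"z":0,"rx":0,"ry":0,"rz":0},
  {"x":-0.9,"y":-0.37,"z":0,"rx":0,"ry":0,"rz":0},
])

```text
t: 38.83
eef_pos: [463.4, -224.6, 174.0]
tcp_rot: [3.141, 0.0, 1.571]
ft_force: [0.7, 0.2, -0.7]
opening: 0.996
grip_force: 0.0
```

>>> step_arm([
  {"x":-0.9,"y":-0.37,"z":0,"rx":0,"ry":0,"rz":0},
  {"x":-0.9,"y":-0.37,"z":0,"rx":0,"ry":0,"rz":0},
  {"x":-0.9,"y":-0.37,"z":0,"rx":0,"ry":0,"rz":0},
  {"x":-0.7,"y":-0.37,"z":0,"rx":0,"ry":0,"rz":0},
  {"x":-0.46,"y":-0.08,"z":0,"rx":0,"ry":0,"rz":0},
  {"x":0,"y":0,"z":0,"rx":0,"ry":0,"rz":0},
  {"x":0,"y":0,"z":0,"rx":0,"ry":0,"rz":0},
  {"x":0,"y":0,"z":0,"rx":0,"ry":0,"rz":0},
  {"x":0,"y":0,"z":0,"rx":0,"ry":0,"rz":0},
  {"x":0,"y":0,"z":0,"rx":0,"ry":0,"rz":0},
])

```text
t: 39.67
eef_pos: [425.4, -319.2, 173.2]
tcp_rot: [3.142, -0.0, 1.572]
ft_force: [-1.0, -0.2, 0.1]
opening: 1.003
grip_force: 0.0
```

```bash
python3 - <<'E'
from h import *
c=shot('scene'); save(c,'s7.png',(100,60,480,340),2)
E
```

```text
(no output)
```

View pics/s7.png

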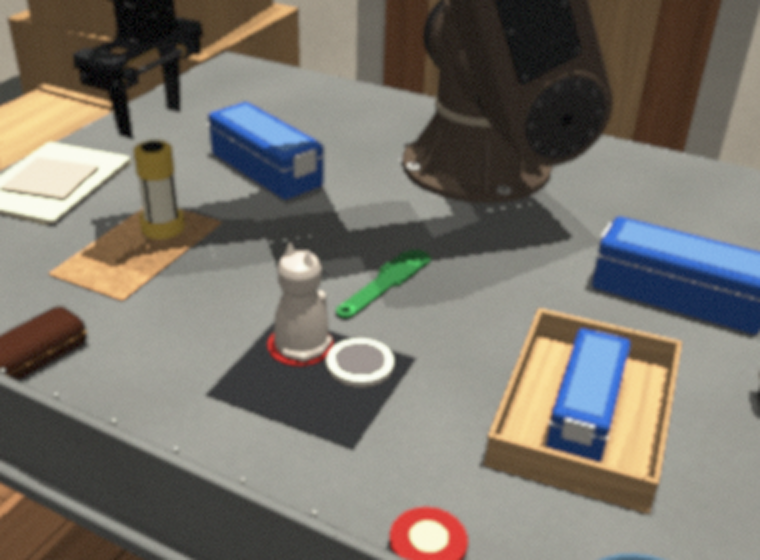

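The cat is back on the coaster at (300,320), the box lies flat in the tray at (590,390), and the gripper is above the lantern at (158,190). Lower and grip.

>>> step_arm([
  {"x":0,"y":0,"z":0.5,"rx":0,"ry":0,"rz":0},
  {"x":0,"y":0,"z":0.5,"rx":0,"ry":0,"rz":0},
  {"x":0,"y":0,"z":0.5,"rx":0,"ry":0,"rz":0},
  {"x":0,"y":0,"z":0.5,"rx":0,"ry":0,"rz":0},
  {"x":0,"y":0,"z":0.4,"rx":0,"ry":0,"rz":0},
  {"x":0,"y":0,"z":0.35,"rx":0,"ry":0,"rz":0},
  {"x":0,"y":0,"z":0.2,"rx":0,"ry":0,"rz":0},
  {"x":0,"y":0,"z":0.1,"rx":0,"ry":0,"rz":0},
  {"x":0,"y":0,"z":0,"rx":0,"ry":0,"rz":0},
  {"x":0,"y":0,"z":0,"rx":0,"ry":0,"rz":0},
])

```text
t: 40.55
eef_pos: [425.1, -320.2, 97.2]
tcp_rot: [3.141, 0.0, 1.571]
ft_force: [-0.1, -0.4, -0.1]
opening: 0.998
grip_force: 0.0
```

>>> step_arm([
  {"x":0,"y":0,"z":0,"rx":0,"ry":0,"rz":0},
  {"x":0,"y":0,"z":0,"rx":0,"ry":0,"rz":0},
  {"x":0,"y":0,"z":0,"rx":0,"ry":0,"rz":0},
  {"x":0,"y":0,"z":0,"rx":0,"ry":0,"rz":0},
  {"x":0,"y":0,"z":0,"rx":0,"ry":0,"rz":0},
  {"x":0,"y":0,"z":0,"rx":0,"ry":0,"rz":0},
  {"x":0,"y":0,"z":0,"rx":0,"ry":0,"rz":0},
  {"x":0,"y":0,"z":0,"rx":0,"ry":0,"rz":0},
  {"x":0,"y":0,"z":0,"rx":0,"ry":0,"rz":0},
  {"x":0,"y":0,"z":0,"rx":0,"ry":0,"rz":0},
], jaw=1)

```text
t: 41.38
eef_pos: [425.0, -320.1, 96.9]
tcp_rot: [3.142, 0.0, 1.571]
ft_force: [0.1, 0.4, -0.0]
opening: 0.566
grip_force: 30.0
```

Carrying the lantern back in front of the cat (along x≈425), then in from the front.

>>> step_arm([
  {"x":0,"y":0,"z":-0.3,"rx":0,"ry":0,"rz":0},
  {"x":0,"y":0,"z":-0.5,"rx":0,"ry":0,"rz":0},
  {"x":0,"y":0,"z":-0.7,"rx":0,"ry":0,"rz":0},
  {"x":0.3,"y":0,"z":-0.5,"rx":0,"ry":0,"rz":0},
  {"x":0.6,"y":0,"z":0,"rx":0,"ry":0,"rz":0},
  {"x":0.9,"y":0,"z":0,"rx":0,"ry":0,"rz":0},
  {"x":0.9,"y":0,"z":0,"rx":0,"ry":0,"rz":0},
  {"x":0.9,"y":0,"z":0,"rx":0,"ry":0,"rz":0},
  {"x":0.9,"y":0,"z":0,"rx":0,"ry":0,"rz":0},
  {"x":0.9,"y":0,"z":0,"rx":0,"ry":0,"rz":0},
])

```text
t: 42.22
eef_pos: [424.1, -182.6, 146.4]
tcp_rot: [-3.141, -0.001, 1.571]
ft_force: [0.7, 0.1, -3.1]
opening: 0.566
grip_force: 30.0
```

>>> step_arm([
  {"x":0.9,"y":0,"z":0,"rx":0,"ry":0,"rz":0},
  {"x":0.9,"y":0,"z":0,"rx":0,"ry":0,"rz":0},
  {"x":0.9,"y":0,"z":0,"rx":0,"ry":0,"rz":0},
  {"x":0.9,"y":0,"z":0,"rx":0,"ry":0,"rz":0},
  {"x":0.9,"y":0,"z":0,"rx":0,"ry":0,"rz":0},
  {"x":0.9,"y":0,"z":0,"rx":0,"ry":0,"rz":0},
  {"x":0.9,"y":0,"z":0,"rx":0,"ry":0,"rz":0},
  {"x":0.9,"y":0,"z":0,"rx":0,"ry":0,"rz":0},
  {"x":0.9,"y":0,"z":0,"rx":0,"ry":0,"rz":0},
  {"x":0.9,"y":0,"z":0,"rx":0,"ry":0,"rz":0},
])

```text
t: 43.05
eef_pos: [423.5, 41.9, 146.5]
tcp_rot: [-3.141, -0.0, 1.571]
ft_force: [0.6, -0.6, -2.5]
opening: 0.562
grip_force: 30.0
```

>>> step_arm([
  {"x":0.9,"y":0,"z":0,"rx":0,"ry":0,"rz":0},
  {"x":0.6,"y":0,"z":0,"rx":0,"ry":0,"rz":0},
  {"x":0.26,"y":0.2,"z":0,"rx":0,"ry":0,"rz":0},
  {"x":0,"y":0.6,"z":0,"rx":0,"ry":0,"rz":0},
  {"x":0,"y":0.8,"z":0,"rx":0,"ry":0,"rz":0},
  {"x":0,"y":0.9,"z":0,"rx":0,"ry":0,"rz":0},
  {"x":0,"y":0.9,"z":0,"rx":0,"ry":0,"rz":0},
  {"x":0,"y":0.9,"z":0,"rx":0,"ry":0,"rz":0},
  {"x":0,"y":0.6,"z":0,"rx":0,"ry":0,"rz":0},
  {"x":0,"y":0.24,"z":0,"rx":0,"ry":0,"rz":0},
])

```text
t: 43.88
eef_pos: [554.8, 84.0, 146.2]
tcp_rot: [3.141, 0.0, 1.571]
ft_force: [-0.0, -0.5, -3.2]
opening: 0.565
grip_force: 30.0
```

>>> step_arm([
  {"x":0,"y":0,"z":0.3,"rx":0,"ry":0,"rz":0},
  {"x":0,"y":0,"z":0.4,"rx":0,"ry":0,"rz":0},
  {"x":0,"y":0,"z":0.4,"rx":0,"ry":0,"rz":0},
  {"x":0,"y":0,"z":0.25,"rx":0,"ry":0,"rz":0},
  {"x":0,"y":0,"z":0.1,"rx":0,"ry":0,"rz":0},
  {"x":0,"y":0,"z":0.05,"rx":0,"ry":0,"rz":0},
  {"x":0,"y":0,"z":0,"rx":0,"ry":0,"rz":0},
  {"x":0,"y":0,"z":0,"rx":0,"ry":0,"rz":0},
  {"x":0,"y":0,"z":0,"rx":0,"ry":0,"rz":0},
  {"x":0,"y":0,"z":0,"rx":0,"ry":0,"rz":0},
])

```text
t: 44.72
eef_pos: [553.6, 83.9, 109.7]
tcp_rot: [3.141, 0.0, 1.571]
ft_force: [0.3, -0.1, -2.5]
opening: 0.563
grip_force: 30.0
```

>>> step_arm([
  {"x":0,"y":0,"z":0.03,"rx":0,"ry":0,"rz":0},
  {"x":0,"y":0,"z":0.03,"rx":0,"ry":0,"rz":0},
  {"x":0,"y":0,"z":0,"rx":0,"ry":0,"rz":0},
  {"x":0,"y":0,"z":0,"rx":0,"ry":0,"rz":0},
  {"x":0,"y":0,"z":0,"rx":0,"ry":0,"rz":0},
  {"x":0,"y":0,"z":0,"rx":0,"ry":0,"rz":0},
  {"x":0,"y":0,"z":0,"rx":0,"ry":0,"rz":0},
  {"x":0,"y":0,"z":0,"rx":0,"ry":0,"rz":0},
  {"x":0,"y":0,"z":0,"rx":0,"ry":0,"rz":0},
  {"x":0,"y":0,"z":0,"rx":0,"ry":0,"rz":0},
])

```text
t: 45.55
eef_pos: [553.5, 83.9, 107.9]
tcp_rot: [3.142, 0.0, 1.571]
ft_force: [0.2, 0.4, -2.1]
opening: 0.564
grip_force: 30.0
```

>>> step_arm([
  {"x":0,"y":0,"z":0.03,"rx":0,"ry":0,"rz":0},
  {"x":0,"y":0,"z":0.03,"rx":0,"ry":0,"rz":0},
  {"x":0,"y":0,"z":0.02,"rx":0,"ry":0,"rz":0},
  {"x":0,"y":0,"z":0,"rx":0,"ry":0,"rz":0},
  {"x":0,"y":0,"z":0,"rx":0,"ry":0,"rz":0},
  {"x":0,"y":0,"z":0,"rx":0,"ry":0,"rz":0},
  {"x":0,"y":0,"z":0,"rx":0,"ry":0,"rz":0},
  {"x":0,"y":0,"z":0,"rx":0,"ry":0,"rz":0},
  {"x":0,"y":0,"z":0,"rx":0,"ry":0,"rz":0},
  {"x":0,"y":0,"z":0,"rx":0,"ry":0,"rz":0},
])

```text
t: 46.38
eef_pos: [553.4, 83.9, 105.9]
tcp_rot: [3.142, 0.0, 1.571]
ft_force: [-1.0, 0.6, 0.3]
opening: 0.559
grip_force: 30.0
```

>>> step_arm([
  {"x":0,"y":0,"z":0,"rx":0,"ry":0,"rz":0},
  {"x":0,"y":0,"z":0,"rx":0,"ry":0,"rz":0},
  {"x":0,"y":0,"z":0,"rx":0,"ry":0,"rz":0},
  {"x":0,"y":0,"z":0,"rx":0,"ry":0,"rz":0},
  {"x":0,"y":0,"z":0,"rx":0,"ry":0,"rz":0},
  {"x":0,"y":0,"z":0,"rx":0,"ry":0,"rz":0},
  {"x":0,"y":0,"z":-0.4,"rx":0,"ry":0,"rz":0},
  {"x":0,"y":0,"z":-0.8,"rx":0,"ry":0,"rz":0},
  {"x":0,"y":0,"z":-1,"rx":0,"ry":0,"rz":0},
  {"x":0,"y":0,"z":-1,"rx":0,"ry":0,"rz":0},
], jaw=-1)

```text
t: 47.22
eef_pos: [553.2, 83.9, 187.3]
tcp_rot: [-3.141, 0.0, 1.571]
ft_force: [0.4, -0.7, -0.2]
opening: 0.999
grip_force: 0.0
```

>>> step_arm([
  {"x":0,"y":0,"z":-1,"rx":0,"ry":0,"rz":0},
  {"x":-1,"y":0,"z":0,"rx":0,"ry":0,"rz":0},
  {"x":-1,"y":0,"z":0,"rx":0,"ry":0,"rz":0},
  {"x":-1,"y":0,"z":0,"rx":0,"ry":0,"rz":0},
  {"x":-1,"y":0,"z":0,"rx":0,"ry":0,"rz":0},
  {"x":-1,"y":0,"z":0,"rx":0,"ry":0,"rz":0},
  {"x":-1,"y":0,"z":0,"rx":0,"ry":0,"rz":0},
  {"x":-1,"y":0,"z":0,"rx":0,"ry":0,"rz":0},
  {"x":-1,"y":0,"z":0,"rx":0,"ry":0,"rz":0},
  {"x":-1,"y":0,"z":0,"rx":0,"ry":0,"rz":0},
])

```text
t: 48.05
eef_pos: [553.3, -142.3, 211.7]
tcp_rot: [3.141, 0.0, 1.571]
ft_force: [-0.0, 0.4, -0.1]
opening: 0.998
grip_force: 0.0
```

>>> step_arm([
  {"x":-1,"y":0,"z":0,"rx":0,"ry":0,"rz":0},
  {"x":-1,"y":0,"z":0,"rx":0,"ry":0,"rz":0},
  {"x":-1,"y":0,"z":0,"rx":0,"ry":0,"rz":0},
  {"x":-1,"y":0,"z":0,"rx":0,"ry":0,"rz":0},
  {"x":0,"y":0,"z":0,"rx":0,"ry":0,"rz":0},
  {"x":0,"y":0,"z":0,"rx":0,"ry":0,"rz":0},
  {"x":0,"y":0,"z":0,"rx":0,"ry":0,"rz":0},
  {"x":0,"y":0,"z":0,"rx":0,"ry":0,"rz":0},
  {"x":0,"y":0,"z":0,"rx":0,"ry":0,"rz":0},
  {"x":0,"y":0,"z":0,"rx":0,"ry":0,"rz":0},
])

```text
t: 48.88
eef_pos: [553.6, -240.2, 211.1]
tcp_rot: [3.141, 0.0, 1.572]
ft_force: [-0.7, -0.3, -0.2]
opening: 1.003
grip_force: 0.0
```

```bash
python3 - <<'E'
from h import *
T=shot('top'); save(T,'t8.png',(90,110,340,260),3)
w=world(T); d=T['depth']; im=T['image'].astype(int);R,G,B=[im[...,i] for i in range(3)]
def fit(n,x0,x1,y0,y1,z0,z1):
    m=(d>0)&(w[...,2]>z0)&(w[...,2]<z1)&(w[...,0]>x0)&(w[...,0]<x1)&(w[...,1]>y0)&(w[...,1]<y1)
    p=w[m]; r=cv2.minAreaRect(p[:,:2].astype(np.float32)); print(n,m.sum(),np.median(p[:,2]).round(1),np.round(r[0],1),np.round(r[1],1))
fit('cap',500,610,42,130,135,160)
fit('cattop',500,610,-45,42,120,150)
E
```

```text
cap 497 146.7 [553.4  83.1] [51.9 51.6]
cattop 395 130.5 [556.8   1.9] [48.3 47. ]
```

View pics/t8.png

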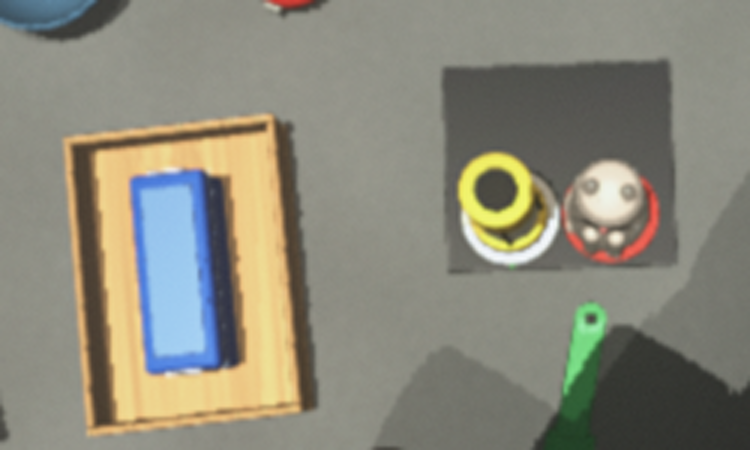

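The lantern (497,190) stands on its charger and the cat (610,195) on its coaster, both within about 1 mm of centre. The box lies flat in the tray at (180,270), and the arm is clear.

```bash
python3 -c "
from cell import *
print(job_done())"
```

```text
the job is handed in; nothing more can be done
None
```

I've handed the job in: the lunch box lies flat in the tray, and the cat and lantern stand upright on their coaster and charging pad, each within about 1 mm of the middle by my last camera check; the verdict wasn't shown to me.

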